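# Load the rotary marking machine and start it

## Task

Put the steel pieces that lie on the bench to the right of the grey marking machine (flat bar, round bar, box section, square bar; as many as there are) each into its own nest on the carousel: turn the red knob until that nest stands in the loading opening, then lay the piece in it. When all are in, turn the knob home, its white stripe pointing straight at the blue marking head, and close both clear guard flaps fully, edge to edge; then press the green start plunger right down to its stop and let it spring back. Leave the caliper, the paint marker and the tape measure where they are.

Things in the scene. Friction and masses are not known exactly. Their poses are not given: they have to be found in the camera images.
- axis_top (a point): fixed point on the carousel's axis at the roof top, 73 mm above the bench. The marking machine is a grey housing fixed on the bench, 335 x 310 mm (168 mm before, 165 mm behind this point), with a clear roof; inside, a steel disc has four different nests 90 degrees apart, 100 mm from the axis. x points away from the loading opening, y left, z up. A blue marking head stands at the rear
- carousel (a joint): angle (rad) of the carousel about its vertical axis, anticlockwise seen from above; no end stops, any number of turns. At 0 (and every whole turn) the flat-bar nest stands at the loading point; the round-bar nest at +pi/2, the box-section nest at pi, the square-bar nest at -pi/2. Friction of about 0.12 N m keeps it where it is left
- loading_point (a point): fixed point in the loading opening on the robot's side, 100 mm from the axis and 61 mm above the bench: the height of every piece's upper side in its nest. x points to the axis, y left along the opening, z up. The opening in the roof reaches 58 mm before and behind this point and 90 mm to either side; elsewhere the fixed roof covers the nests
- marking_point (a point): fixed point under the blue marking head, opposite the loading point: 100 mm behind the axis, 61 mm above the bench. The carousel is at home when the flat-bar nest stands here (joint carousel at pi, plus or minus whole turns; the white stripe on the knob points at the head)
- knob_grip (a point): red bar knob on the carousel's axis above the roof: 56 mm long, 16 mm wide, 78 to 104 mm above the bench; the point is 93 mm above the bench. The frame turns with the carousel: the bar lies along x, z up; the white stripe on it is at the -x end, towards the flat-bar nest
- nest_flat (a point): where the flat bar's centre belongs. All nest frames are the carousel's (as the knob). The piece lies level on a pad between round-nosed pins 9 mm taller than the pad (2.5 mm play at each long side, 4 mm at each end), long side along the carousel's y, i.e. across the radius. The pins are near the ends: the middle 50 mm of the long sides is free for fingers
- nest_round (a point): nest for the round bar (two V-blocks, 80 mm apart, a pin 4 mm beyond each end): where the centre of the round bar belongs; long side along the carousel's x
- nest_box (a point): nest for the box section (pad and pins as in the flat-bar nest, the widest pad): where the centre of the box section belongs; long side along the carousel's y
- nest_square (a point): nest for the square bar (pad and pins, the shortest and lowest pad): where the centre of the square bar belongs; long side along the carousel's x
- flat_bar_centre (a point): centre of the loose ground steel flat bar, 30 x 110 x 10 mm, 0.26 kg; long side along y, 10 mm thick along z. May be absent
- bar_round_centre (a point): centre of the loose bright round steel bar, 20 mm diameter, 125 mm long, 0.31 kg; long side along y; it may roll about y. May be absent
- box_section_centre (a point): centre of the loose dark rectangular hollow section, 40 x 100 x 20 mm, open ends, 0.22 kg; long side along y, 20 mm high along z. May be absent
- square_bar_centre (a point): centre of the loose bright square steel bar, 25 x 90 x 25 mm, 0.44 kg; long side along y. May be absent
- flap_left (a joint): angle (rad) of the left clear guard flap with a yellow edge strip: 0 = closed, flush with the roof; grows as it opens upward and outward, to 1.75. It stays where it is left (hinge friction, 0.075 N m), so it must be pushed all the way down
- flap_right (a joint): angle (rad) of the right guard flap, mirror image of the left one: 0 = closed, up to 1.75 open
- flap_left_hinge (a point): fixed point at the middle of the left flap's hinge line, 71 mm above the bench; the line runs along this frame's x, y points left, z up. The flap is a 4 mm plate, 116 mm along the line, reaching 89 mm from it (to the right when closed; the two flaps then meet edge to edge in the middle of the opening)
- flap_right_hinge (a point): the same for the right flap, which reaches 89 mm to the left of it when closed
- palm_plunger (a joint): travel (m) of the start valve's spring plunger: 0 = up, 0.010 = down at its stop; springs back when let go. It takes about 2 N to start and 10 N at the stop
- palm_top (a point): top of the green mushroom head (40 mm diameter) of the start valve, on the right rear corner of the machine's roof; 114 mm above the bench when up; z up, pressed straight down
- caliper_centre (a point): bystander: steel vernier caliper, 225 mm long, lying on the bench
- marker_centre (a point): bystander: white paint marker with black cap, 133 mm long, 18 mm thick, lying on the bench
- tape_centre (a point): bystander: yellow tape measure, 36 x 73 x 62 mm, standing on the bench in front of the machine

How it is judged:
On the way, in this order (a step that is already met when the one before it is completed fails the run):
1. every piece lies in its own nest (distance between flat_bar_centre and nest_flat below 0.008 m and angle between the y axis of flat_bar_centre and the y axis of nest_flat, either way round below 0.1 rad and angle between the z axis of flat_bar_centre and the z axis of nest_flat, either way round below 0.1 rad and distance between bar_round_centre and nest_round below 0.008 m and angle between the y axis of bar_round_centre and the x axis of nest_round, either way round below 0.1 rad and distance between box_section_centre and nest_box below 0.008 m and angle between the y axis of box_section_centre and the y axis of nest_box, either way round below 0.1 rad and angle between the z axis of box_section_centre and the z axis of nest_box, either way round below 0.1 rad and distance between square_bar_centre and nest_square below 0.008 m and angle between the y axis of square_bar_centre and the x axis of nest_square, either way round below 0.1 rad and (angle between the z axis of square_bar_centre and the z axis of nest_square, either way round below 0.1 rad or angle between the x axis of square_bar_centre and the z axis of nest_square, either way round below 0.1 rad)), for 0.3 s.
2. the carousel stands at home (flat-bar nest under the marking head) and both guard flaps are fully closed (all of step 1 and value of joint each of flap_left, flap_right below 0.05 rad and horizontal distance between nest_flat and marking_point below 0.012 m), for 0.3 s.
3. with the flaps closed, the start plunger is pressed down to its stop (value of joint each of flap_left, flap_right below 0.05 rad and value of joint palm_plunger above 0.008 m), for 0.1 s.
At the end, for the whole second after the job is handed in: Each piece present lies in its own nest (centre within 8 mm, axes within 0.1 rad), the carousel is at home (flat-bar nest within 12 mm of the marking point) and still, both flaps are closed to 0.05 rad, and the start plunger has been pressed over 8 mm with the flaps closed and is up again (all of step 2 and value of joint palm_plunger below 0.002 m and velocity of joint carousel between -0.05 and 0.05 rad/s); the robot touches nothing.
It fails at once if the caliper is pushed more than 40 mm (distance of caliper_centre from where it was at the start of the episode above 0.04 m).
It fails at once if the paint marker is pushed more than 40 mm (distance of marker_centre from where it was at the start of the episode above 0.04 m).
It fails at once if the tape measure is pushed more than 40 mm (distance of tape_centre from where it was at the start of the episode above 0.04 m).
It fails at once if the start plunger is pressed while a flap is open (value of joint palm_plunger above 0.006 m and value of joint any of flap_left, flap_right above 0.2 rad).
Of flat_bar, bar_round, box_section, square_bar only 3 to 4 are there at a start; the rules pass over those that are not, and their reading is None.
At some moment in a run one of flat_bar, box_section, square_bar may be knocked a few centimetres aside while the robot is not near it.
It also fails if it takes over 210 s, if anything falls off the work surface, if the arm or the gripper's body presses on something with over 40 N, if the wrist force passes 120 N, or if a joint passes its speed limit or range.

## Robot

A 7-joint arm with a two-finger parallel gripper is mounted at the origin on a cart in front of the work surface, level with it; the furniture and walls round the work are solid. World frame = base frame: x ahead of the robot, y to its left, z up, the work surface at z = 0. Lengths are in m, angles in rad, forces in N, time in s.
With the tool pointing down it reaches from about 0.425 to 0.925 m from the base axis. Payload 6.8 kg.
Tool frame: the origin (TCP) lies at the very end of the fingers, on their centre line; the grasp point (between the pads) lies 19 mm behind it; z points along the fingers, y is the line along which they close (so a half turn about z gives the same grasp; the last joint's range is limited). The gripper opens to 88 mm and grips with 3 to 60 N. Pads are 20 mm wide; open, the fingers measure 115 mm over their backs; the gripper's body (75 mm by 178 mm) begins 61 mm behind the grasp point.
Start: joints at [1.123, 0.477, 0.022, 1.555, -0.011, 1.109, -0.083], TCP at [0.225, -0.636, 0.223] pointing down, gripper open.
Joint ranges: [-2.96, 2.96], [-0.34, 2.1], [-1.41, 1.46], [0.24, 2.44], [-1.37, 4.51], [0.17, 1.92], [-2.96, 2.96]. Speed limits (rad/s): [2.39, 2.39, 3.14, 3.14, 3.14, 3.14, 3.14].

## Interface

Orientations are given as a rotation vector (axis times angle).
In Python, from cell import r, imaging gives the robot as it stands.
- The arm moves only by the shell command python3 -m inch 'ROWS'. ROWS is JSON, a list of rows, each an object of numbers: "claw": the closure, from -1 (fully open) to 1 (shut), so that 0 is half open; "tx", "ty", "tz": the shift along the tool's x, y, z scaled (see below); "wx", "wy", "wz": the turn, a rotation vector about the tool's x, y, z scaled (see below). A call has 1 to 20 rows; each row shifts and turns the commanded pose from where the row before left it, along the tool's axes as they then stand; what a row does not reach is not made up. The controller multiplies each number of a shift by 30 mm and each number of a turn by 0.08 rad. A row lasts 1/12 s, in which the tool goes at most 41.7 mm and 7.16 degrees, less where a joint would pass 70% of its speed; a pose out of reach is approached as far as the arm can. A call with a number of a shift or a turn outside -1 to 1 is refused whole. A call with a gripper value outside its range is refused whole. The fingers move at their own pace and stop on an object; the grip force is fixed at half the most. Time passes only in rows, so rows that do not move let the fingers close. It gives the time, the measured TCP pose, the force, the opening and the grip force at its end, in the units of the state.
- r.sense(): the state, without advancing time (a new reading comes with each control period).
- imaging.capture(name): name is "side" or "top" or "wrist"; returns the picture (400x640x3 uint8, blue, green, red); there is no depth.
- imaging.camera_params(name): a dict with "intrinsics" (3x3 intrinsics, pixels), "xyz" and "attitude" of the camera in the world; the wrist camera has in their place "tool_from_camera" (4x4, takes a point from camera to tool coordinates, whose origin is the TCP and whose axes are the flange's). Camera axes: x right, y down, z forward; pixel columns grow to the right and rows downward; lengths in m; the calibration is good to about 2 mm. A picture is of the moment at which its call begins: read the wrist's pose just before it. camera_params takes no time and is no camera call.
- r.finish_job(): hands the job in; it is judged then, once.
The state is a dict: "t": time; "joint_positions": joint angles; "qd": joint speeds; "joint_torque": joint torques, N m; "tcp_pos": TCP position; "eef_rot": TCP orientation; "force": force on the tool from outside, world axes, zero at the start; "ft_torque": the same for the moment, N m; "gripper_width": opening from 0.0 (shut) to 1.0 (fully open); "grasp_force": force on a finger pad.
Only numpy, scipy, OpenCV 4.12 (cv2) and the standard library are available. Lean on these libraries where they do the work, as an engineer would, in place of code of your own. Each camera call takes 0.05 s, during which the arm holds its last target. There are 200 camera calls.

## Working session

There is one attempt and no reset: what is moved stays moved. The work goes in short steps, Python scripts to look and compute and a shell command to move; the robot and the scene stay as the last step left them, time stands still between calls to the robot, and variables do not carry over. Pictures are saved under pics/ and viewed, at most 14 in all, crops included, and the job is handed in when it is done.

```bash
mkdir -p pics; ls; python3 - <<'E'
from cell import r, imaging
import cv2
s=r.sense(); print({k:s[k] for k in('t','tcp_pos','eef_rot','force','gripper_width')})
for n in('top','side'):
    cv2.imwrite(f'pics/{n}0.png',imaging.capture(n)); print(n,imaging.camera_params(n))
print(imaging.camera_params('wrist'))
E
```

```text
pics
{'t': 0.0, 'tcp_pos': array([ 0.22477623, -0.63583752,  0.22170156]), 'eef_rot': array([-3.09463819e+00, -5.30920138e-01,  6.43660273e-04]), 'force': array([ 0.66216445,  0.53172392, -0.08336753]), 'gripper_width': 0.9969981930865695}
top {'intrinsics': array([[496.16647488,   0.        , 321.7649062 ],
       [  0.        , 496.16647488, 203.06770629],
       [  0.        ,   0.        ,   1.        ]]), 'xyz': array([ 0.43533857, -0.27707094,  1.39105804]), 'attitude': array([-2.221191  ,  2.19626616, -0.0686697 ])}
side {'intrinsics': array([[515.21492078,   0.        , 312.66297257],
       [  0.        , 515.21492078, 203.2402144 ],
       [  0.        ,   0.        ,   1.        ]]), 'xyz': array([0.12872185, 0.98565862, 0.62068966]), 'attitude': array([-0.33909172,  2.44804671, -1.6554336 ])}
{'intrinsics': array([[282.06749362,   0.        , 318.13905024],
       [  0.        , 282.06749362, 203.44395524],
       [  0.        ,   0.        ,   1.        ]]), 'tool_from_camera': array([[-4.85177817e-04, -9.70230947e-01, -2.42181079e-01,
         6.65889844e-02],
       [ 9.99999823e-01, -3.87414133e-04, -4.51300950e-04,
         5.17748876e-05],
       [ 3.44041776e-04, -2.42181255e-01,  9.70230963e-01,
        -1.61902410e-01],
       [ 0.00000000e+00,  0.00000000e+00,  0.00000000e+00,
         1.00000000e+00]])}
```

View pics/top0.png

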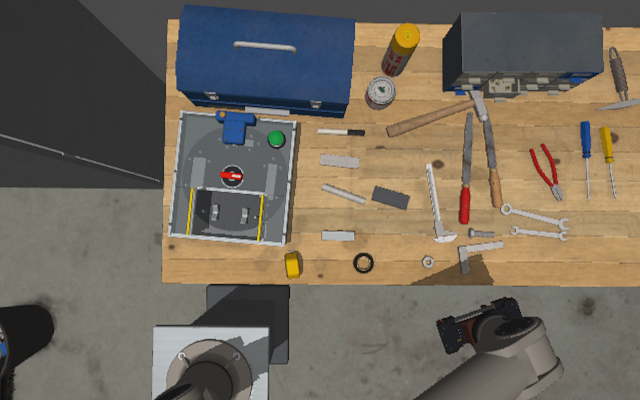

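View pics/side0.png

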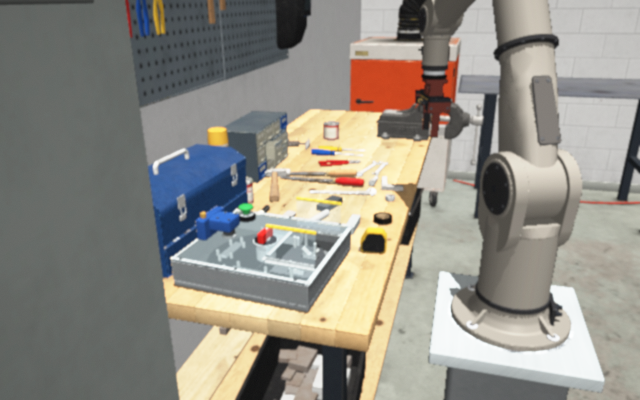

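The top view shows all four pieces: flat bar (339,160), round bar (344,193), box section (390,196) and square bar (338,236). The knob is at (231,176), the plunger at (277,139), and the flaps stand open at columns 190 and 262. The side view adds little.

```bash
cat > h.py <<'E'
import numpy as np, cv2
from scipy.spatial.transform import Rotation as R
from cell import r, imaging
def cam(n, s=None):
    p=imaging.camera_params(n); K=p['intrinsics']
    if n=='wrist':
        s=s or r.sense(); T=np.eye(4); T[:3,:3]=R.from_rotvec(s['eef_rot']).as_matrix(); T[:3,3]=s['tcp_pos']
        M=T@p['tool_from_camera']; return K,M[:3,:3],M[:3,3]
    return K,R.from_rotvec(p['attitude']).as_matrix(),np.array(p['xyz'])
def px2w(c,uv,z):
    K,A,o=c; d=A@np.linalg.inv(K)@np.array([uv[0],uv[1],1.]); return o+d*(z-o[2])/d[2]
def w2px(c,P):
    K,A,o=c; q=K@(A.T@(np.asarray(P)-o)); return q[:2]/q[2]
def rect(c,mask,z,amin=50):
    "contours -> (centre, long-axis yaw deg, L, W) in world at plane z"
    out=[]
    for k in cv2.findContours(mask.astype(np.uint8),cv2.RETR_EXTERNAL,cv2.CHAIN_APPROX_NONE)[0]:
        if cv2.contourArea(k)<amin: continue
        w=np.array([px2w(c,p,z)[:2] for p in k[:,0]],np.float32)
        (x,y),_,_=b=cv2.minAreaRect(w*1000); q=cv2.boxPoints(b)
        e=[q[1]-q[0],q[2]-q[1]]; e.sort(key=np.linalg.norm); a=np.degrees(np.arctan2(e[1][1],e[1][0]))%180
        out.append((round(x),round(y),round(a,1),round(float(np.linalg.norm(e[1]))),round(float(np.linalg.norm(e[0])))))
    return out
def look(name,n):
    s=r.sense(); im=imaging.capture(n); cv2.imwrite(f'pics/{name}.png',im); return im,cam(n,s)
def togo(P,yaw=None):
    "shift in tool axes (units of 30mm) from now to world TCP P; wz units to put tool y at world yaw deg"
    s=r.sense(); A=R.from_rotvec(s['eef_rot']).as_matrix(); d=A.T@(np.asarray(P)-s['tcp_pos'])/.03
    cur=np.degrees(np.arctan2(A[1,1],A[0,1])); o=[d.round(2).tolist(),'tool y yaw',round(cur,1),'tilt',np.degrees(A.T@[0,0,-1]-[0,0,1]).round(2).tolist()]
    if yaw is not None: e=(yaw-cur+90)%180-90; o+=['wz',round(-np.radians(e)/.08,2)]
    return o
E
python3 - <<'E'
from h import *
im=cv2.imread('pics/top0.png'); c=cam('top'); K,A,o=c
hsv=cv2.cvtColor(im,cv2.COLOR_BGR2HSV)
def win(m,x0,y0,x1,y1):
    w=np.zeros(m.shape,bool); w[y0:y1,x0:x1]=1; return m&w
H,S,V=[hsv[...,i].astype(int) for i in range(3)]
low=(S<60)
print('flat',rect(c,win(low,310,150,368,172),.010)); print('round',rect(c,win(low,310,176,370,208),.02))
print('box',rect(c,win(low|(V<110),368,180,415,212),.02)); print('sq',rect(c,win(low,315,225,360,248),.025))
red=win(((H<8)|(H>172))&(S>150)&(V>120),205,160,260,195); print('knob',rect(c,red,.104,20))
gr=win((H>50)&(H<80)&(S>120),255,120,300,160); print('palm',rect(c,gr,.11))
ye=win((H>22)&(H<35)&(S>150),170,180,270,250); print('flaps',rect(c,ye,.16,20))
cr=im[95:260,155:420]; cv2.imwrite('pics/crop0.png',cv2.resize(cr,None,fx=3,fy=3,interpolation=cv2.INTER_CUBIC))
E
```

```text
flat [(614, -351, np.float32(84.1), 110, 31)]
round [(522, -362, np.float32(70.4), 124, 20)]
box [(512, -492, np.float32(74.7), 100, 42)]
sq [(406, -348, np.float32(88.5), 89, 26)]
knob [(561, -62, np.float32(85.0), 53, 16)]
palm [(660, -179, np.float32(90.8), 39, 34)]
flaps [(451, -148, np.float32(175.2), 112, 7), (465, 27, np.float32(175.6), 114, 6)]
```

View pics/crop0.png

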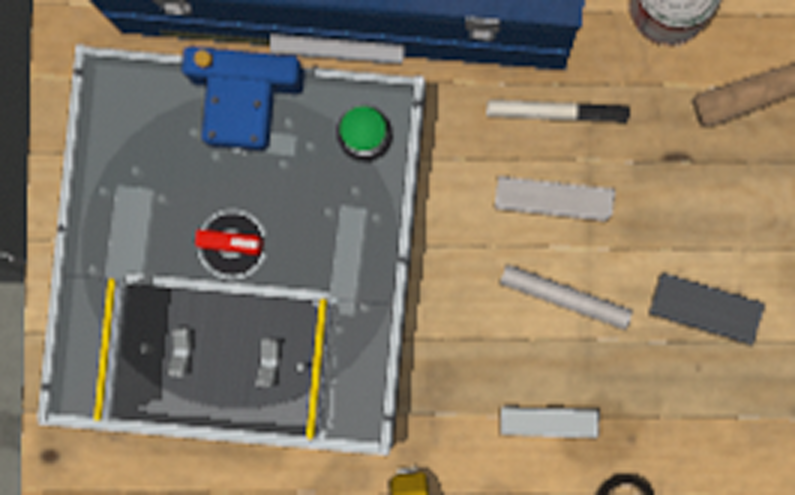

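All sizes match the given ones. The stripe points to the machine's right, so the carousel is at +pi/2 and the round nest (V-blocks) stands in the opening. I'll load in the order round, flat, square, box, with −90° turns between them. The box position is also home.

```bash
python3 - <<'E'
from h import *
print(togo([.522,-.362,.17],160.4))
im=cv2.imread('pics/side0.png'); c=cam('side'); t=cam('top')
h=cv2.cvtColor(im,cv2.COLOR_BGR2HSV)
# head height: nominal marking point, side pixel for several z
m=np.array([.561,-.062]); e=np.array([np.cos(-.082),np.sin(-.082)])
for d in(.08,.1,.14):
  print(d,[w2px(c,[*(m+d*e),z]).round().tolist() for z in(.1,.13,.16,.2)])
b=((h[...,0]>100)&(h[...,0]<125)&(h[...,1]>140)).astype(np.uint8); b[:,:190]=0; b[:200]=0
ys,xs=np.nonzero(b); print('head px',xs.min(),xs.max(),ys.min(),ys.max())
print(sorted(set((int(x),int(ys[xs==x].min()),int(ys[xs==x].max())) for x in xs))[::4])
E
```

```text
[[12.38, -5.3, 1.73], 'tool y yaw', np.float64(-70.5), 'tilt', [0.01, 0.09, -0.0], 'wz', np.float64(-11.11)]
0.08 [[235.0, 226.0], [234.0, 215.0], [233.0, 204.0], [232.0, 188.0]]
0.1 [[227.0, 225.0], [226.0, 214.0], [226.0, 203.0], [224.0, 187.0]]
0.14 [[213.0, 223.0], [212.0, 212.0], [211.0, 201.0], [210.0, 185.0]]
head px 190 245 200 240
[(190, 200, 240), (194, 200, 237), (198, 200, 237), (202, 200, 238), (206, 200, 238), (210, 200, 235), (214, 200, 231), (218, 200, 229), (222, 200, 230), (226, 200, 231), (230, 200, 231), (234, 200, 227), (238, 200, 222), (242, 200, 201)]
```

```bash
python3 -m inch '[{"claw":-1,"tx":0.95,"ty":-0.41},{"tx":0.95,"ty":-0.41},{"tx":0.95,"ty":-0.41},{"tx":0.95,"ty":-0.41},{"tx":0.95,"ty":-0.41},{"tx":0.95,"ty":-0.41},{"tx":0.95,"ty":-0.41},{"tx":0.95,"ty":-0.41},{"tx":0.95,"ty":-0.41},{"tx":0.95,"ty":-0.41},{"tx":0.95,"ty":-0.41},{"tx":0.95,"ty":-0.41},{"tx":0.95,"ty":-0.41},{"wz":-1},{"wz":-1},{"wz":-1},{"wz":-1},{"wz":-1},{"wz":-1}]'
python3 -m inch '[{"wz":-1},{"wz":-1},{"wz":-1},{"wz":-1},{"wz":-1},{"claw":-0.2},{"tz":0}]'
python3 - <<'E'
from h import *
print(togo([.522,-.362,.006],160.4),r.sense()['joint_positions'].round(2),r.sense()['tcp_pos'])
im,c=look('w1','wrist')
E
```

```text
[[12.38, -5.3, 7.2], 'tool y yaw', np.float64(-70.5), 'tilt', [0.01, 0.09, -0.0], 'wz', np.float64(-11.11)] [ 1.12  0.48  0.02  1.56 -0.01  1.11 -0.08] [ 0.22478146 -0.63591959  0.2218284 ]schema error: expected keys claw, tx, ty, tz, wx, wy, wz
schema error: expected keys claw, tx, ty, tz, wx, wy, wz
```

View pics/w1.png

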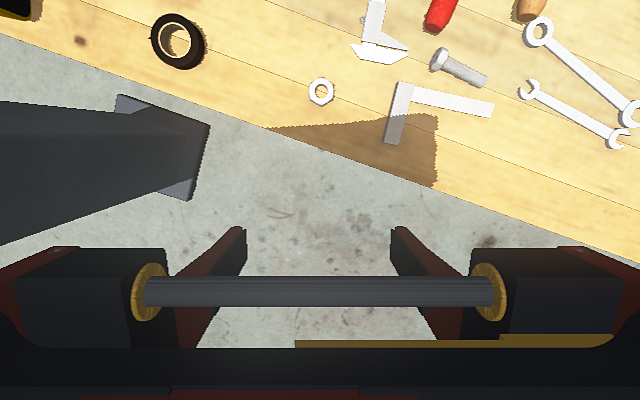

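The wrist view still shows the start area: nothing moved, because every row needs all seven keys.

```bash
python3 -m inch '[{"claw":-1,"tx":0.95,"ty":-0.41,"tz":0,"wx":0,"wy":0,"wz":0},{"claw":-1,"tx":0.95,"ty":-0.41,"tz":0,"wx":0,"wy":0,"wz":0},{"claw":-1,"tx":0.95,"ty":-0.41,"tz":0,"wx":0,"wy":0,"wz":0},{"claw":-1,"tx":0.95,"ty":-0.41,"tz":0,"wx":0,"wy":0,"wz":0},{"claw":-1,"tx":0.95,"ty":-0.41,"tz":0,"wx":0,"wy":0,"wz":0},{"claw":-1,"tx":0.95,"ty":-0.41,"tz":0,"wx":0,"wy":0,"wz":0},{"claw":-1,"tx":0.95,"ty":-0.41,"tz":0,"wx":0,"wy":0,"wz":0},{"claw":-1,"tx":0.95,"ty":-0.41,"tz":0,"wx":0,"wy":0,"wz":0},{"claw":-1,"tx":0.95,"ty":-0.41,"tz":0,"wx":0,"wy":0,"wz":0},{"claw":-1,"tx":0.95,"ty":-0.41,"tz":0,"wx":0,"wy":0,"wz":0},{"claw":-1,"tx":0.95,"ty":-0.41,"tz":0,"wx":0,"wy":0,"wz":0},{"claw":-1,"tx":0.95,"ty":-0.41,"tz":0,"wx":0,"wy":0,"wz":0},{"claw":-1,"tx":0.95,"ty":-0.41,"tz":0,"wx":0,"wy":0,"wz":0}]'
python3 -m inch '[{"claw":-0.2,"tx":0,"ty":0,"tz":0,"wx":0,"wy":0,"wz":-1},{"claw":-0.2,"tx":0,"ty":0,"tz":0,"wx":0,"wy":0,"wz":-1},{"claw":-0.2,"tx":0,"ty":0,"tz":0,"wx":0,"wy":0,"wz":-1},{"claw":-0.2,"tx":0,"ty":0,"tz":0,"wx":0,"wy":0,"wz":-1},{"claw":-0.2,"tx":0,"ty":0,"tz":0,"wx":0,"wy":0,"wz":-1},{"claw":-0.2,"tx":0,"ty":0,"tz":0,"wx":0,"wy":0,"wz":-1},{"claw":-0.2,"tx":0,"ty":0,"tz":0,"wx":0,"wy":0,"wz":-1},{"claw":-0.2,"tx":0,"ty":0,"tz":0,"wx":0,"wy":0,"wz":-1},{"claw":-0.2,"tx":0,"ty":0,"tz":0,"wx":0,"wy":0,"wz":-1},{"claw":-0.2,"tx":0,"ty":0,"tz":0,"wx":0,"wy":0,"wz":-1},{"claw":-0.2,"tx":0,"ty":0,"tz":0,"wx":0,"wy":0,"wz":-1},{"claw":-0.2,"tx":0,"ty":0,"tz":0,"wx":0,"wy":0,"wz":-0.1},{"claw":-0.2,"tx":0,"ty":0,"tz":0,"wx":0,"wy":0,"wz":0}]'
python3 - <<'E'
from h import *
print(togo([.522,-.362,.006],160.4),r.sense()['joint_positions'].round(2),r.sense()['tcp_pos'])
im,c=look('w2','wrist')
E
```

```text
t: 1.23
tcp_pos: [0.5218, -0.3609, 0.2225]
eef_rot: [-3.096, -0.531, 0.001]
force: [0.4, 0.2, 0.2]
gripper_width: 1.002
grasp_force: 0.0
t: 2.32
tcp_pos: [0.5208, -0.3622, 0.2224]
eef_rot: [-2.569, -1.807, 0.0]
force: [0.1, -0.1, 0.4]
gripper_width: 0.598
grasp_force: 0.0
[[0.02, 0.04, 7.21], 'tool y yaw', np.float64(-19.8), 'tilt', [-0.01, 0.03, -0.0], 'wz', np.float64(-0.04)] [ 0.72  0.43 -0.28  1.64  0.13  1.09  0.06] [ 0.52076858 -0.36220555  0.22237616]
```

View pics/w2.png

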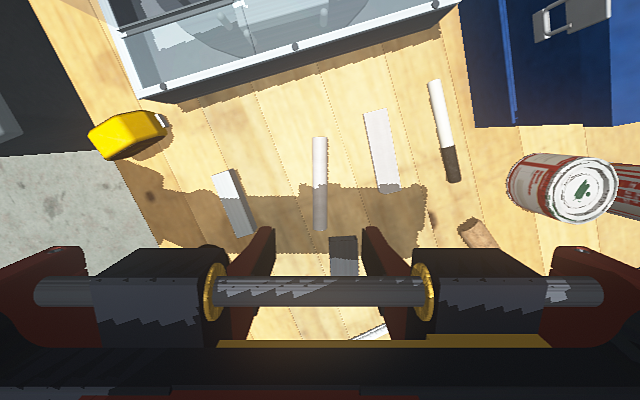

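The wrist view shows the round bar from (320,138) to (320,230), centred between the fingers. Descending and gripping.

```bash
python3 - <<'E'
from h import *
im=cv2.imread('pics/w2.png');c=cam('wrist')
print([px2w(c,p,.01).round(3).tolist() for p in((320,138),(320,231))])
E
python3 -m inch '[{"claw":-0.2,"tx":0,"ty":0,"tz":1,"wx":0,"wy":0,"wz":0},{"claw":-0.2,"tx":0,"ty":0.04,"tz":1,"wx":0,"wy":0,"wz":0},{"claw":-0.2,"tx":0,"ty":0,"tz":1,"wx":0,"wy":0,"wz":0},{"claw":-0.2,"tx":0,"ty":0,"tz":1,"wx":0,"wy":0,"wz":0},{"claw":-0.2,"tx":0,"ty":0,"tz":1,"wx":0,"wy":0,"wz":0},{"claw":-0.2,"tx":0,"ty":0,"tz":1,"wx":0,"wy":0,"wz":0},{"claw":-0.2,"tx":0,"ty":0,"tz":0.7,"wx":0,"wy":0,"wz":0},{"claw":-0.2,"tx":0,"ty":0,"tz":0.53,"wx":0,"wy":0,"wz":0},{"claw":1,"tx":0,"ty":0,"tz":0,"wx":0,"wy":0,"wz":0},{"claw":1,"tx":0,"ty":0,"tz":0,"wx":0,"wy":0,"wz":0},{"claw":1,"tx":0,"ty":0,"tz":0,"wx":0,"wy":0,"wz":0},{"claw":1,"tx":0,"ty":0,"tz":0,"wx":0,"wy":0,"wz":0},{"claw":1,"tx":0,"ty":0,"tz":0,"wx":0,"wy":0,"wz":0},{"claw":1,"tx":0,"ty":0,"tz":0,"wx":0,"wy":0,"wz":0},{"claw":1,"tx":0,"ty":0,"tz":0,"wx":0,"wy":0,"wz":0}]'
```

```text
[[0.544, -0.307, 0.01], [0.501, -0.426, 0.01]]
t: 3.62
tcp_pos: [0.5227, -0.363, 0.007]
eef_rot: [2.567, 1.808, 0.001]
force: [-1.3, -0.0, 7.0]
gripper_width: 0.217
grasp_force: 30.0
```

```bash

python3 -m inch '[{"claw":1,"tx":0,"ty":0,"tz":-0.5,"wx":0,"wy":0,"wz":0},{"claw":1,"tx":0,"ty":0,"tz":-1,"wx":0,"wy":0,"wz":0},{"claw":1,"tx":0,"ty":0,"tz":-1,"wx":0,"wy":0,"wz":0},{"claw":1,"tx":0,"ty":0,"tz":-1,"wx":0,"wy":0,"wz":-0.8},{"claw":1,"tx":0,"ty":0,"tz":-1,"wx":0,"wy":0,"wz":-0.8},{"claw":1,"tx":0,"ty":0,"tz":-1,"wx":0,"wy":0,"wz":-0.8},{"claw":1,"tx":0,"ty":0,"tz":-1,"wx":0,"wy":0,"wz":-0.8},{"claw":1,"tx":0,"ty":0,"tz":0,"wx":0,"wy":0,"wz":0}]'
python3 - <<'E'
from h import *
print(togo([.461,-.054,.21],175.3))
E
```

```text
t: 4.28
tcp_pos: [0.5249, -0.3641, 0.2072]
eef_rot: [2.306, 2.119, 0.004]
force: [0.8, -1.8, -2.7]
gripper_width: 0.222
grasp_force: 30.0
[[10.12, -2.99, -0.16], 'tool y yaw', np.float64(-4.8), 'tilt', [0.25, -0.5, -0.0], 'wz', np.float64(-0.03)]
```

```bash

python3 -m inch '[{"claw":1,"tx":1,"ty":-0.4,"tz":0,"wx":0,"wy":0,"wz":0},{"claw":1,"tx":1,"ty":-0.4,"tz":0,"wx":0,"wy":0,"wz":0},{"claw":1,"tx":1,"ty":-0.4,"tz":0,"wx":0,"wy":0,"wz":0},{"claw":1,"tx":1,"ty":-0.4,"tz":0,"wx":0,"wy":0,"wz":0},{"claw":1,"tx":1,"ty":-0.4,"tz":0,"wx":0,"wy":0,"wz":0},{"claw":1,"tx":1,"ty":-0.4,"tz":0,"wx":0,"wy":0,"wz":0},{"claw":1,"tx":1,"ty":-0.4,"tz":0,"wx":0,"wy":0,"wz":0},{"claw":1,"tx":0,"ty":-0.2,"tz":0,"wx":0,"wy":0,"wz":0},{"claw":1,"tx":0,"ty":0,"tz":0,"wx":0,"wy":0,"wz":0}]'
python3 - <<'E'
from h import *
im,c=look('w3','wrist')
a,e=np.array([.561,-.062]),np.radians(-4.7); X=np.array([np.cos(e),np.sin(e)]);Y=np.array([-X[1],X[0]])
L=a-.1*X
for P in ([*a,.104],[*L,.05],[*(L+.04*Y),.05],[*(L-.04*Y),.05],[*(L+.069*Y),.05],[*(L-.069*Y),.05]): print(w2px(c,P).round(1))
E
```

```text
t: 5.03
tcp_pos: [0.4488, -0.1439, 0.2]
eef_rot: [-2.312, -2.125, 0.003]
force: [-0.6, 0.5, -3.9]
gripper_width: 0.213
grasp_force: 30.0
[438.8 103.3]
[322.4 108.8]
[322.4  67.5]
[322.4 147.6]
[322.5  35.7]
[322.3 174.2]
```

View pics/w3.png

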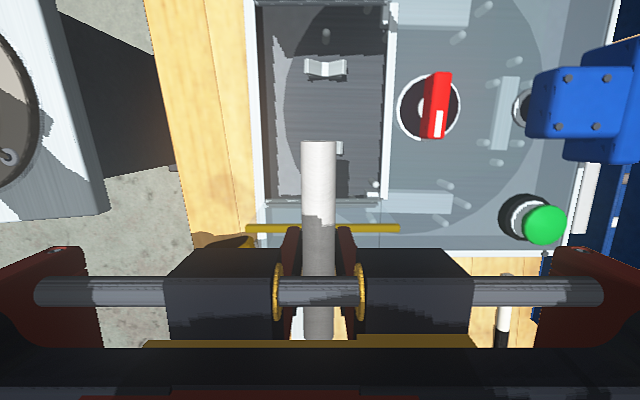

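The wrist view shows the knob at (438,104), where predicted, and the left V-block at (326,70), about 3 px right of predicted. The knob looks slightly skewed, so I'll measure the carousel angle.

```bash
cat >> h.py <<'E'
def knob(im,c,z=.104,box=None):
    "centre mm, yaw deg of the red knob incl. white stripe; stripe end direction"
    h=cv2.cvtColor(im,cv2.COLOR_BGR2HSV); H,S,V=[h[...,i].astype(int) for i in range(3)]
    red=((H<8)|(H>172))&(S>150)&(V>110)
    if box: w=np.zeros_like(red); w[box[1]:box[3],box[0]:box[2]]=1; red&=w
    m=cv2.morphologyEx(red.astype(np.uint8),cv2.MORPH_CLOSE,np.ones((9,9)))
    return rect(c,m,z,60)
E
python3 - <<'E'
from h import *
im=cv2.imread('pics/w3.png');c=cam('wrist')
print('knob wrist',knob(im,c,.104,(390,50,480,160)))
t=cv2.imread('pics/top0.png');print('knob top',knob(t,cam('top'),.104,(205,160,260,195)))
h=cv2.cvtColor(im,cv2.COLOR_BGR2HSV)
# opening edges: white rim line near col 390
g=cv2.cvtColor(im,cv2.COLOR_BGR2GRAY)
for row in (20,60,100,140,180): 
    x=np.nonzero(g[row,375:405]>200)[0]; print(row,375+x.min() if len(x) else None,375+x.max() if len(x) else None)
hh=cv2.cvtColor(im,cv2.COLOR_BGR2HSV); ye=((hh[...,0]>20)&(hh[...,0]<35)&(hh[...,1]>150)); ye[:215]=0; ye[240:]=0; print('flap',rect(c,ye,.16))
cv2.imwrite('pics/c3.png',cv2.resize(im[20:180,250:480],None,fx=3,fy=3,interpolation=cv2.INTER_CUBIC))
E
```

```text
knob wrist [(559, -66, np.float32(83.6), 55, 22)]
knob top [(561, -63, np.float32(85.0), 55, 16)]
20 383 397
60 387 395
100 385 400
140 383 390
180 381 388
flap [(487, -152, np.float32(175.0), 48, 6), (416, -146, np.float32(175.0), 42, 6)]
```

View pics/c3.png

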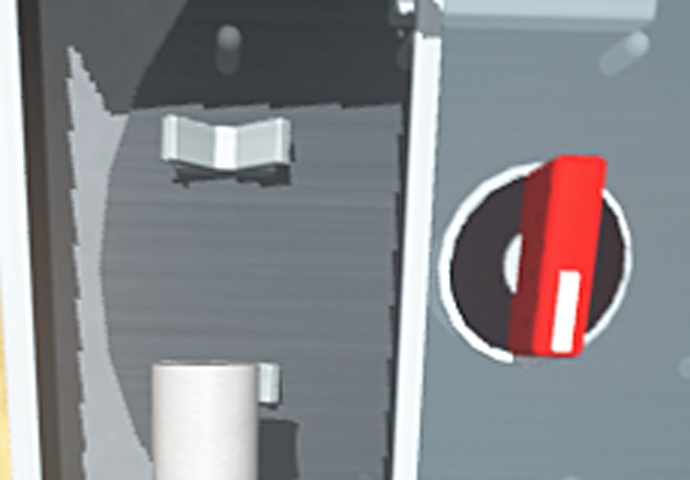

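```bash
python3 - <<'E'
from h import *
c=cam('wrist')
def yaw(p,q,z):
    a,b=px2w(c,p,z),px2w(c,q,z); return np.degrees(np.arctan2(*(a-b)[1::-1])).round(1),((a+b)/2).round(4)
print('knob',yaw((452.3,72.7),(445,138.5),.104),yaw((435,72.3),(427.7,138.3),.104))
print('rim r',yaw((396.7,30),(388.3,180),.073),'rim l',yaw((250,20),(263,180),.073))
print('Vblock',[px2w(c,(325.5,70),z).round(4) for z in(.04,.05)],'pin',[px2w(c,(326.3,32),z).round(4) for z in (.05,.06)])
print('block2 right-end', px2w(c,(342,148),.045))
print('V edges',px2w(c,(304,63),.05),px2w(c,(347,63),.05))
E
```

```text
knob (np.float64(84.7), array([ 0.5708, -0.0673,  0.104 ])) (np.float64(83.9), array([ 0.5559, -0.0657,  0.104 ]))
rim r (np.float64(85.3), array([ 0.53  , -0.0639,  0.073 ])) rim l (np.float64(86.9), array([ 0.3991, -0.0484,  0.073 ]))
Vblock [array([ 0.4693, -0.0163,  0.04  ]), array([ 0.469 , -0.0182,  0.05  ])] pin [array([0.4725, 0.0163, 0.05  ]), array([0.472 , 0.0132, 0.06  ])]
block2 right-end [ 0.48088887 -0.09796953  0.045     ]
V edges [ 0.44775677 -0.00979446  0.05      ] [ 0.49119914 -0.01360652  0.05      ]
```

```bash
python3 - <<'E'
from h import *
print(togo([.463,-.0535,.05],174.3))
E
```

```text
[[3.1, 0.18, 5.0], 'tool y yaw', np.float64(-5.0), 'tilt', [0.03, 0.07, -0.0], 'wz', np.float64(0.16)]
```

```bash

python3 -m inch '[{"claw":1,"tx":0.8,"ty":0,"tz":0,"wx":0,"wy":0,"wz":0},{"claw":1,"tx":0.8,"ty":0,"tz":0,"wx":0,"wy":0,"wz":0.16},{"claw":1,"tx":0.8,"ty":0.1,"tz":0,"wx":0,"wy":0,"wz":0},{"claw":1,"tx":0.7,"ty":0.08,"tz":0,"wx":0,"wy":0,"wz":0},{"claw":1,"tx":0,"ty":0,"tz":0.8,"wx":0,"wy":0,"wz":0},{"claw":1,"tx":0,"ty":0,"tz":0.8,"wx":0,"wy":0,"wz":0},{"claw":1,"tx":0,"ty":0,"tz":0.8,"wx":0,"wy":0,"wz":0},{"claw":1,"tx":0,"ty":0,"tz":0.8,"wx":0,"wy":0,"wz":0},{"claw":1,"tx":0,"ty":0,"tz":0,"wx":0,"wy":0,"wz":0}]'
python3 - <<'E'
from h import *
print(togo([.463,-.0535,.05],174.3))
E
```

```text
t: 5.83
tcp_pos: [0.4621, -0.0548, 0.1006]
eef_rot: [-2.328, -2.101, 0.008]
force: [-0.7, -0.7, -3.0]
gripper_width: 0.218
grasp_force: 30.0
[[0.05, 0.04, 1.69], 'tool y yaw', np.float64(-5.9), 'tilt', [-0.0, 0.43, -0.0], 'wz', np.float64(-0.03)]
```

```bash

python3 -m inch '[{"claw":1,"tx":0.05,"ty":0.04,"tz":0.5,"wx":0,"wy":0,"wz":0},{"claw":1,"tx":0,"ty":0,"tz":0.4,"wx":0,"wy":0,"wz":0},{"claw":1,"tx":0,"ty":0,"tz":0.3,"wx":0,"wy":0,"wz":0},{"claw":1,"tx":0,"ty":0,"tz":0.3,"wx":0,"wy":0,"wz":0},{"claw":1,"tx":0,"ty":0,"tz":0.15,"wx":0,"wy":0,"wz":0},{"claw":1,"tx":0,"ty":0,"tz":0,"wx":0,"wy":0,"wz":0},{"claw":1,"tx":0,"ty":0,"tz":0,"wx":0,"wy":0,"wz":0}]'

```

```text
t: 6.42
tcp_pos: [0.4664, -0.0523, 0.0555]
eef_rot: [2.33, 2.107, 0.0]
force: [-0.1, -0.1, -3.4]
gripper_width: 0.219
grasp_force: 30.0
```

```bash

python3 -m inch '[{"claw":1,"tx":0,"ty":0,"tz":0,"wx":0,"wy":0,"wz":0},{"claw":1,"tx":0,"ty":0,"tz":0,"wx":0,"wy":0,"wz":0},{"claw":1,"tx":0,"ty":0,"tz":0,"wx":0,"wy":0,"wz":0}]'
python3 - <<'E'
from h import *
print(togo([.463,-.0535,.05],174.3))
im,c=look('w4','wrist');
E
```

```text
t: 6.67
tcp_pos: [0.4665, -0.0522, 0.0557]
eef_rot: [2.329, 2.107, 0.001]
force: [0.2, 1.0, -3.6]
gripper_width: 0.222
grasp_force: 30.0
[[-0.06, -0.11, 0.19], 'tool y yaw', np.float64(-5.7), 'tilt', [0.01, -0.06, -0.0], 'wz', np.float64(-0.0)]
```

View pics/w4.png

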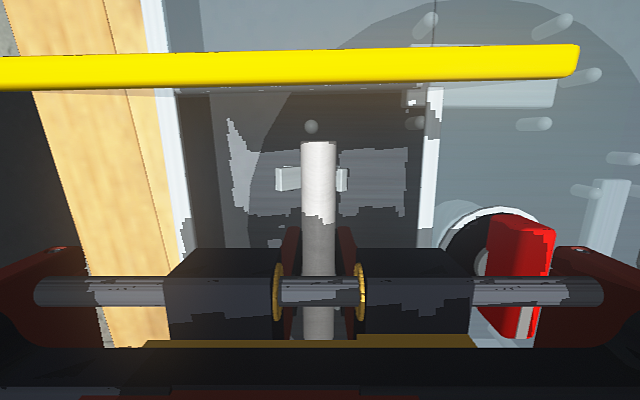

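The view shows the bar at column 318, the V-block and pin at 311, so the bar is about 4 mm too far in x. I'll correct that and check the end gap.

```bash

python3 - <<'E'
from h import *
c=cam('wrist')
print('bar end',px2w(c,(318,142),.069),'pin',[px2w(c,(311,126),z) for z in(.05,.06)],'vb',[px2w(c,(311,168),z) for z in(.05,.06)])
E
python3 -m inch '[{"claw":1,"tx":0,"ty":-0.13,"tz":0,"wx":0,"wy":0,"wz":0},{"claw":1,"tx":0,"ty":0,"tz":0.1,"wx":0,"wy":0,"wz":0},{"claw":1,"tx":0,"ty":0,"tz":0,"wx":0,"wy":0,"wz":0},{"claw":1,"tx":0,"ty":0,"tz":0,"wx":0,"wy":0,"wz":0}]'

```

```text
bar end [0.47328531 0.0090317  0.069     ] pin [array([0.47013312, 0.01779026, 0.05      ]), array([0.47034935, 0.01752912, 0.06      ])] vb [array([ 0.46757696, -0.00612385,  0.05      ]), array([ 0.46794573, -0.00495786,  0.06      ])]
t: 7.05
tcp_pos: [0.462, -0.0518, 0.0521]
eef_rot: [-2.329, -2.108, 0.001]
force: [-0.2, 0.2, -3.0]
gripper_width: 0.219
grasp_force: 30.0
```

```bash

python3 -m inch '[{"claw":1,"tx":0.03,"ty":0,"tz":0.1,"wx":0,"wy":0,"wz":0},{"claw":1,"tx":0,"ty":0,"tz":0.05,"wx":0,"wy":0,"wz":0},{"claw":1,"tx":0,"ty":0,"tz":0,"wx":0,"wy":0,"wz":0}]'
python3 -m inch '[{"claw":0.1,"tx":0,"ty":0,"tz":0,"wx":0,"wy":0,"wz":0},{"claw":0,"tx":0,"ty":0,"tz":0,"wx":0,"wy":0,"wz":0},{"claw":0,"tx":0,"ty":0,"tz":0,"wx":0,"wy":0,"wz":0},{"claw":0,"tx":0,"ty":0,"tz":0,"wx":0,"wy":0,"wz":0},{"claw":0,"tx":0,"ty":0,"tz":-0.5,"wx":0,"wy":0,"wz":0},{"claw":0,"tx":0,"ty":0,"tz":-1,"wx":0,"wy":0,"wz":0},{"claw":0,"tx":0,"ty":0,"tz":-1,"wx":0,"wy":0,"wz":0},{"claw":0,"tx":0,"ty":0,"tz":-1,"wx":0,"wy":0,"wz":0},{"claw":0,"tx":0,"ty":0,"tz":-0.5,"wx":0,"wy":0,"wz":0},{"claw":0,"tx":0,"ty":0,"tz":0,"wx":0,"wy":0,"wz":0}]'
python3 - <<'E'
from h import *
im,c=look('w5','wrist'); t,ct=look('t5','top')
print(togo([.562,-.0645,.13],84.3),knob(t,ct,.104,(205,160,260,195)))
E
```

```text
t: 7.3
tcp_pos: [0.4624, -0.0507, 0.0482]
eef_rot: [2.329, 2.108, -0.001]
force: [-3.3, -0.0, 7.1]
gripper_width: 0.217
grasp_force: 30.0
t: 8.13
tcp_pos: [0.4648, -0.0509, 0.1712]
eef_rot: [2.326, 2.104, 0.007]
force: [0.5, -0.2, 0.5]
gripper_width: 0.498
grasp_force: 0.0
[[-0.11, 3.34, 1.27], 'tool y yaw', np.float64(-5.7), 'tilt', [0.02, -0.07, -0.0], 'wz', np.float64(19.63)] []
```

View pics/w5.png

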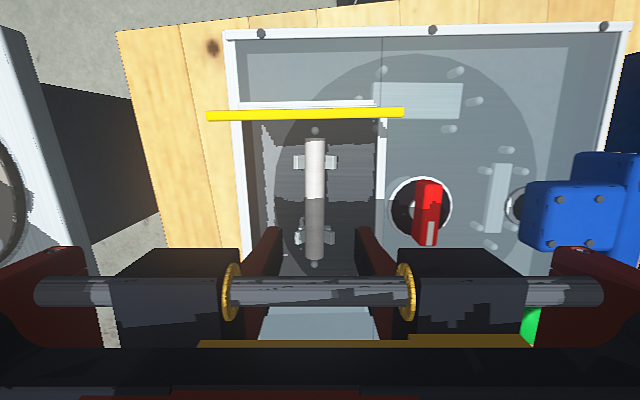

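The round bar lies in both V-blocks between the pins. Before taking the knob I'll triangulate the head's height for body clearance.

```bash
python3 - <<'E'
from h import *
t=cam('top');w=cam('wrist')
def tri(a,b):
    P=[c[0]@np.c_[c[1].T,-c[1].T@c[2]] for c in(t,w)]
    X=cv2.triangulatePoints(P[0],P[1],np.float64(a),np.float64(b))[:,0]; X=X[:3]/X[3]
    print(X.round(3),w2px(t,X).round(),w2px(w,X).round())
tri((222.3,142.7),(528,181)); tri((244.3,144.3),(521,250))
E
```

```text
[ 0.646 -0.04   0.091] [223. 143.] [531. 177.]
[ 0.641 -0.099  0.099] [245. 145.] [526. 245.]
```

```bash

python3 -m inch '[{"claw":0,"tx":-0.1,"ty":0.8,"tz":0,"wx":0,"wy":0,"wz":0},{"claw":0,"tx":0,"ty":0.8,"tz":0,"wx":0,"wy":0,"wz":0},{"claw":0,"tx":0,"ty":0.8,"tz":0,"wx":0,"wy":0,"wz":0},{"claw":0,"tx":0,"ty":0.8,"tz":0,"wx":0,"wy":0,"wz":0},{"claw":0,"tx":0,"ty":0,"tz":0.5,"wx":0,"wy":0,"wz":0},{"claw":0,"tx":0,"ty":0,"tz":0.5,"wx":0,"wy":0,"wz":0},{"claw":0,"tx":0,"ty":0,"tz":0.5,"wx":0,"wy":0,"wz":0},{"claw":0,"tx":0,"ty":0,"tz":0,"wx":0,"wy":0,"wz":0},{"claw":0,"tx":0,"ty":0,"tz":0,"wx":0,"wy":0,"wz":0}]'
python3 - <<'E'
from h import *
print(togo([.562,-.0635,.088],174.3))
E
```

```text
t: 8.98
tcp_pos: [0.5561, -0.0632, 0.1208]
eef_rot: [-2.327, -2.106, 0.004]
force: [0.6, 0.6, 0.1]
gripper_width: 0.5
grasp_force: 0.0
[[0.01, 0.2, 1.09], 'tool y yaw', np.float64(-5.7), 'tilt', [-0.01, 0.24, -0.0], 'wz', np.float64(0.0)]
```

```bash

python3 -m inch '[{"claw":0,"tx":0,"ty":0.2,"tz":0.4,"wx":0,"wy":0,"wz":0},{"claw":0,"tx":0,"ty":0,"tz":0.4,"wx":0,"wy":0,"wz":0},{"claw":0,"tx":0,"ty":0,"tz":0.25,"wx":0,"wy":0,"wz":0},{"claw":0,"tx":0,"ty":0,"tz":0,"wx":0,"wy":0,"wz":0},{"claw":0,"tx":0,"ty":0,"tz":0,"wx":0,"wy":0,"wz":0}]'
python3 -m inch '[{"claw":1,"tx":0,"ty":0,"tz":0,"wx":0,"wy":0,"wz":0},{"claw":1,"tx":0,"ty":0,"tz":0,"wx":0,"wy":0,"wz":0},{"claw":1,"tx":0,"ty":0,"tz":0,"wx":0,"wy":0,"wz":0},{"claw":1,"tx":0,"ty":0,"tz":0,"wx":0,"wy":0,"wz":0},{"claw":1,"tx":0,"ty":0,"tz":0,"wx":0,"wy":0,"wz":0},{"claw":1,"tx":0,"ty":0,"tz":0,"wx":0,"wy":0,"wz":0}]'
python3 - <<'E'
from h import *
print(togo([.562,-.0635,.088],85.3),r.sense()['joint_positions'].round(2))
E
```

```text
t: 9.4
tcp_pos: [0.563, -0.064, 0.0906]
eef_rot: [-2.329, -2.107, 0.001]
force: [0.8, -0.1, 0.7]
gripper_width: 0.499
grasp_force: 0.0
t: 9.9
tcp_pos: [0.5611, -0.0639, 0.0912]
eef_rot: [-2.328, -2.106, 0.006]
force: [-6.8, 0.7, 6.8]
gripper_width: 0.181
grasp_force: 30.0
[[0.02, 0.03, 0.11], 'tool y yaw', np.float64(-5.7), 'tilt', [0.06, 0.27, -0.0], 'wz', np.float64(19.41)] [ 0.35  0.5  -0.45  1.91  0.29  0.8  -0.36]
```

```bash

python3 -m inch '[{"claw":1,"tx":0,"ty":-0.05,"tz":0,"wx":0,"wy":0,"wz":0.5},{"claw":1,"tx":0,"ty":0,"tz":0,"wx":0,"wy":0,"wz":1},{"claw":1,"tx":0,"ty":0,"tz":0,"wx":0,"wy":0,"wz":1},{"claw":1,"tx":0,"ty":0,"tz":0,"wx":0,"wy":0,"wz":1},{"claw":1,"tx":0,"ty":0,"tz":0,"wx":0,"wy":0,"wz":1},{"claw":1,"tx":0,"ty":0,"tz":0,"wx":0,"wy":0,"wz":1},{"claw":1,"tx":0,"ty":0,"tz":0,"wx":0,"wy":0,"wz":1},{"claw":1,"tx":0,"ty":0,"tz":0,"wx":0,"wy":0,"wz":1},{"claw":1,"tx":0,"ty":0,"tz":0,"wx":0,"wy":0,"wz":1},{"claw":1,"tx":0,"ty":0,"tz":0,"wx":0,"wy":0,"wz":1},{"claw":1,"tx":0,"ty":0,"tz":0,"wx":0,"wy":0,"wz":1}]'
python3 -m inch '[{"claw":1,"tx":0,"ty":0,"tz":0,"wx":0,"wy":0,"wz":1},{"claw":1,"tx":0,"ty":0,"tz":0,"wx":0,"wy":0,"wz":1},{"claw":1,"tx":0,"ty":0,"tz":0,"wx":0,"wy":0,"wz":1},{"claw":1,"tx":0,"ty":0,"tz":0,"wx":0,"wy":0,"wz":1},{"claw":1,"tx":0,"ty":0,"tz":0,"wx":0,"wy":0,"wz":1},{"claw":1,"tx":0,"ty":0,"tz":0,"wx":0,"wy":0,"wz":1},{"claw":1,"tx":0,"ty":0,"tz":0,"wx":0,"wy":0,"wz":1},{"claw":1,"tx":0,"ty":0,"tz":0,"wx":0,"wy":0,"wz":1},{"claw":1,"tx":0,"ty":0,"tz":0,"wx":0,"wy":0,"wz":0.92},{"claw":1,"tx":0,"ty":0,"tz":0,"wx":0,"wy":0,"wz":0},{"claw":1,"tx":0,"ty":0,"tz":0,"wx":0,"wy":0,"wz":0}]'
python3 - <<'E'
from h import *
print(togo([.562,-.0635,.088],85.3),r.sense()['joint_positions'].round(2),r.sense()['ft_torque'])
E
```

```text
t: 10.82
tcp_pos: [0.5609, -0.0638, 0.0912]
eef_rot: [-2.988, -0.969, 0.003]
force: [-3.3, 1.0, 1.4]
gripper_width: 0.183
grasp_force: 30.0
t: 11.73
tcp_pos: [0.5609, -0.0636, 0.0912]
eef_rot: [3.139, -0.126, -0.003]
force: [-5.1, 0.6, 5.0]
gripper_width: 0.184
grasp_force: 30.0
[[0.04, -0.01, 0.11], 'tool y yaw', np.float64(-94.6), 'tilt', [0.12, -0.01, -0.0], 'wz', np.float64(0.03)] [ 0.06  0.46 -0.08  1.93  0.05  0.76 -1.69] [0.39523753 1.19583427 0.1223266 ]
```

```bash

python3 -m inch '[{"claw":0,"tx":0,"ty":0,"tz":0,"wx":0,"wy":0,"wz":0},{"claw":0,"tx":0,"ty":0,"tz":0,"wx":0,"wy":0,"wz":0},{"claw":0,"tx":0,"ty":0,"tz":0,"wx":0,"wy":0,"wz":0},{"claw":0,"tx":0,"ty":0,"tz":-0.5,"wx":0,"wy":0,"wz":0},{"claw":0,"tx":0,"ty":0,"tz":-1,"wx":0,"wy":0,"wz":0},{"claw":0,"tx":0,"ty":0,"tz":-1,"wx":0,"wy":0,"wz":-1},{"claw":0,"tx":0,"ty":0,"tz":-1,"wx":0,"wy":0,"wz":-1},{"claw":0,"tx":0,"ty":0,"tz":-0.4,"wx":0,"wy":0,"wz":-1},{"claw":0,"tx":0,"ty":0,"tz":0,"wx":0,"wy":0,"wz":-1},{"claw":0,"tx":0,"ty":0,"tz":0,"wx":0,"wy":0,"wz":-1},{"claw":0,"tx":0,"ty":0,"tz":0,"wx":0,"wy":0,"wz":-1},{"claw":0,"tx":0,"ty":0,"tz":0,"wx":0,"wy":0,"wz":-1},{"claw":0,"tx":0,"ty":0,"tz":0,"wx":0,"wy":0,"wz":-1},{"claw":0,"tx":0,"ty":0,"tz":0,"wx":0,"wy":0,"wz":-1}]'
python3 -m inch '[{"claw":0,"tx":0,"ty":0,"tz":0,"wx":0,"wy":0,"wz":-1},{"claw":0,"tx":0,"ty":0,"tz":0,"wx":0,"wy":0,"wz":-1},{"claw":0,"tx":0,"ty":0,"tz":0,"wx":0,"wy":0,"wz":-1},{"claw":0,"tx":0,"ty":0,"tz":0,"wx":0,"wy":0,"wz":-1},{"claw":0,"tx":0,"ty":0,"tz":0,"wx":0,"wy":0,"wz":-1},{"claw":0,"tx":0,"ty":0,"tz":0,"wx":0,"wy":0,"wz":-1},{"claw":0,"tx":0,"ty":0,"tz":0,"wx":0,"wy":0,"wz":-1},{"claw":0,"tx":0,"ty":0,"tz":0,"wx":0,"wy":0,"wz":-1},{"claw":0,"tx":0,"ty":0,"tz":0,"wx":0,"wy":0,"wz":-1},{"claw":0,"tx":0,"ty":0,"tz":0,"wx":0,"wy":0,"wz":-1},{"claw":0,"tx":0,"ty":0,"tz":0,"wx":0,"wy":0,"wz":-0.45},{"claw":0,"tx":0,"ty":0,"tz":0,"wx":0,"wy":0,"wz":0}]'
cat >> h.py <<'E'
def pieces(im,c):
    h=cv2.cvtColor(im,cv2.COLOR_BGR2HSV); S,V=h[...,1].astype(int),h[...,2].astype(int)
    m=((S<60)|(V<110)); m[:, :304]=0; m[:,424:]=0; m[:146]=0; m[252:]=0
    for z in(.01,.02,.025): print(z,[q for q in rect(c,m,z,150)])
E
python3 - <<'E'
from h import *
t,c=look('t6','top'); pieces(t,c)
print(togo([.614,-.351,.19],174.1))
E
```

```text
t: 12.9
tcp_pos: [0.5625, -0.064, 0.2085]
eef_rot: [2.981, 0.991, 0.002]
force: [0.2, -1.6, 0.8]
gripper_width: 0.499
grasp_force: 0.0
t: 13.9
tcp_pos: [0.5625, -0.0641, 0.2084]
eef_rot: [2.325, 2.112, 0.001]
force: [-0.6, 0.7, 0.7]
gripper_width: 0.499
grasp_force: 0.0
0.01 [(407, -349, np.float32(90.6), 89, 28), (514, -495, np.float32(72.2), 102, 42), (614, -351, np.float32(84.1), 110, 31)]
0.02 [(407, -349, np.float32(90.6), 88, 28), (513, -493, np.float32(72.2), 101, 41), (613, -351, np.float32(84.1), 109, 31)]
0.025 [(407, -348, np.float32(90.6), 88, 27), (513, -492, np.float32(72.2), 101, 41), (612, -350, np.float32(84.1), 109, 31)]
[[-9.35, 2.65, 0.61], 'tool y yaw', np.float64(-5.6), 'tilt', [-0.01, -0.05, -0.0], 'wz', np.float64(0.06)]
```

```bash

python3 -m inch '[{"claw":0,"tx":-0.5,"ty":0.1,"tz":0,"wx":0,"wy":0,"wz":0},{"claw":0,"tx":-1,"ty":0.3,"tz":0,"wx":0,"wy":0,"wz":0},{"claw":0,"tx":-1,"ty":0.3,"tz":0,"wx":0,"wy":0,"wz":0},{"claw":0,"tx":-1,"ty":0.3,"tz":0,"wx":0,"wy":0,"wz":0},{"claw":0,"tx":-1,"ty":0.3,"tz":0,"wx":0,"wy":0,"wz":0},{"claw":0,"tx":-1,"ty":0.3,"tz":0,"wx":0,"wy":0,"wz":0},{"claw":0,"tx":-1,"ty":0.3,"tz":0,"wx":0,"wy":0,"wz":0},{"claw":0,"tx":-1,"ty":0.3,"tz":0.4,"wx":0,"wy":0,"wz":0},{"claw":0,"tx":-1,"ty":0.3,"tz":0.8,"wx":0,"wy":0,"wz":0},{"claw":0,"tx":-0.8,"ty":0.1,"tz":1,"wx":0,"wy":0,"wz":0},{"claw":0,"tx":0,"ty":0,"tz":1,"wx":0,"wy":0,"wz":0},{"claw":0,"tx":0,"ty":0,"tz":1,"wx":0,"wy":0,"wz":0},{"claw":0,"tx":0,"ty":0,"tz":0,"wx":0,"wy":0,"wz":0},{"claw":0,"tx":0,"ty":0,"tz":0,"wx":0,"wy":0,"wz":0}]'
python3 - <<'E'
from h import *
s=r.sense(); im,c=look('w7','wrist'); print(s['tcp_pos'],togo([.614,-.351,.004],174.1))
h=cv2.cvtColor(im,cv2.COLOR_BGR2HSV); m=(h[...,1]<50)&(h[...,2]>120); m[300:]=0; m[:,:200]=0;m[:,440:]=0
print(rect(c,m,.01,300))
E
```

```text
t: 15.12
tcp_pos: [0.6116, -0.3484, 0.0809]
eef_rot: [-2.325, -2.108, 0.002]
force: [0.6, -0.1, 1.2]
gripper_width: 0.501
grasp_force: 0.0
[ 0.61161494 -0.34843121  0.08090754] [[-0.07, 0.03, 2.64], 'tool y yaw', np.float64(-5.6), 'tilt', [-0.0, -0.04, -0.0], 'wz', np.float64(0.07)]
[(572, -424, np.float32(174.5), 99, 8), (616, -352, np.float32(84.1), 109, 30), (699, -331, np.float32(88.0), 87, 17), (628, -196, np.float32(174.3), 175, 12)]
```

View pics/w7.png

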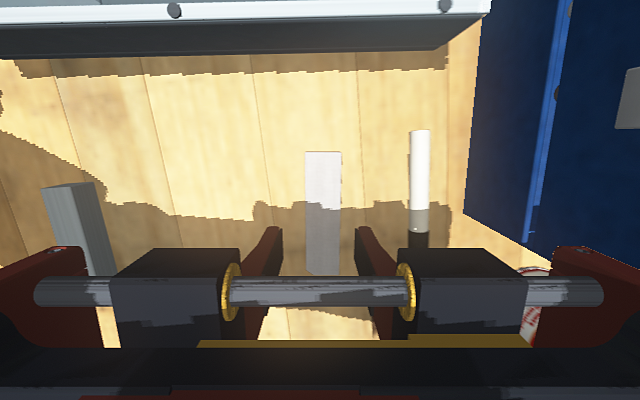

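The flat bar appears from (322,152) to (325,275), between the fingers; wrist and top views agree within 2 mm.

```bash

python3 -m inch '[{"claw":0,"tx":-0.1,"ty":0.1,"tz":0.8,"wx":0,"wy":0,"wz":0.06},{"claw":0,"tx":0,"ty":0,"tz":0.8,"wx":0,"wy":0,"wz":0},{"claw":0,"tx":0,"ty":0,"tz":0.6,"wx":0,"wy":0,"wz":0},{"claw":0,"tx":0,"ty":0,"tz":0.4,"wx":0,"wy":0,"wz":0},{"claw":1,"tx":0,"ty":0,"tz":0,"wx":0,"wy":0,"wz":0},{"claw":1,"tx":0,"ty":0,"tz":0,"wx":0,"wy":0,"wz":0},{"claw":1,"tx":0,"ty":0,"tz":0,"wx":0,"wy":0,"wz":0},{"claw":1,"tx":0,"ty":0,"tz":0,"wx":0,"wy":0,"wz":0},{"claw":1,"tx":0,"ty":0,"tz":0,"wx":0,"wy":0,"wz":0},{"claw":1,"tx":0,"ty":0,"tz":0,"wx":0,"wy":0,"wz":0}]'
python3 -m inch '[{"claw":1,"tx":0,"ty":0,"tz":-0.5,"wx":0,"wy":0,"wz":0},{"claw":1,"tx":0,"ty":0,"tz":-1,"wx":0,"wy":0,"wz":0},{"claw":1,"tx":0,"ty":0,"tz":-1,"wx":0,"wy":0,"wz":0},{"claw":1,"tx":0,"ty":0,"tz":-1,"wx":0,"wy":0,"wz":0},{"claw":1,"tx":0,"ty":0,"tz":-1,"wx":0,"wy":0,"wz":0},{"claw":1,"tx":0,"ty":0,"tz":-1,"wx":0,"wy":0,"wz":0},{"claw":1,"tx":0,"ty":0,"tz":-1,"wx":0,"wy":0,"wz":0},{"claw":1,"tx":0,"ty":0,"tz":0,"wx":0,"wy":0,"wz":0}]'
python3 - <<'E'
from h import *
print(togo([.461,-.0555,.12],175.3))
E
```

```text
t: 16.0
tcp_pos: [0.6164, -0.3528, 0.0062]
eef_rot: [2.33, 2.103, 0.002]
force: [-0.6, 1.2, 6.7]
gripper_width: 0.333
grasp_force: 30.0
t: 16.67
tcp_pos: [0.6184, -0.3538, 0.2077]
eef_rot: [2.324, 2.097, 0.007]
force: [0.8, -0.2, -1.4]
gripper_width: 0.333
grasp_force: 30.0
[[9.36, -6.27, 2.82], 'tool y yaw', np.float64(-5.9), 'tilt', [0.23, -0.62, -0.0], 'wz', np.float64(-0.26)]
```

```bash

python3 -m inch '[{"claw":1,"tx":0.4,"ty":-0.27,"tz":0,"wx":0,"wy":0,"wz":0},{"claw":1,"tx":1,"ty":-0.67,"tz":0,"wx":0,"wy":0,"wz":0},{"claw":1,"tx":1,"ty":-0.67,"tz":0,"wx":0,"wy":0,"wz":0},{"claw":1,"tx":1,"ty":-0.67,"tz":0,"wx":0,"wy":0,"wz":0},{"claw":1,"tx":1,"ty":-0.67,"tz":0,"wx":0,"wy":0,"wz":0},{"claw":1,"tx":1,"ty":-0.67,"tz":0,"wx":0,"wy":0,"wz":0},{"claw":1,"tx":1,"ty":-0.67,"tz":0,"wx":0,"wy":0,"wz":0},{"claw":1,"tx":1,"ty":-0.67,"tz":0,"wx":0,"wy":0,"wz":0},{"claw":1,"tx":1,"ty":-0.67,"tz":0,"wx":0,"wy":0,"wz":0},{"claw":1,"tx":0.9,"ty":-0.6,"tz":0,"wx":0,"wy":0,"wz":-0.26},{"claw":1,"tx":0,"ty":0,"tz":0.5,"wx":0,"wy":0,"wz":0},{"claw":1,"tx":0,"ty":0,"tz":0.8,"wx":0,"wy":0,"wz":0},{"claw":1,"tx":0,"ty":0,"tz":0.8,"wx":0,"wy":0,"wz":0},{"claw":1,"tx":0,"ty":0,"tz":0.7,"wx":0,"wy":0,"wz":0},{"claw":1,"tx":0,"ty":0,"tz":0,"wx":0,"wy":0,"wz":0},{"claw":1,"tx":0,"ty":0,"tz":0,"wx":0,"wy":0,"wz":0},{"claw":1,"tx":0,"ty":0,"tz":0,"wx":0,"wy":0,"wz":0}]'
python3 - <<'E'
from h import *
print(togo([.4615,-.056,.08],175.4))
look('w8','wrist')
E
```

```text
t: 18.08
tcp_pos: [0.4584, -0.0557, 0.1163]
eef_rot: [2.309, 2.129, 0.001]
force: [0.1, -0.1, -1.9]
gripper_width: 0.334
grasp_force: 30.0
[[-0.0, 0.1, 1.21], 'tool y yaw', np.float64(-4.7), 'tilt', [-0.0, -0.07, -0.0], 'wz', np.float64(-0.01)]
```

View pics/w8.png

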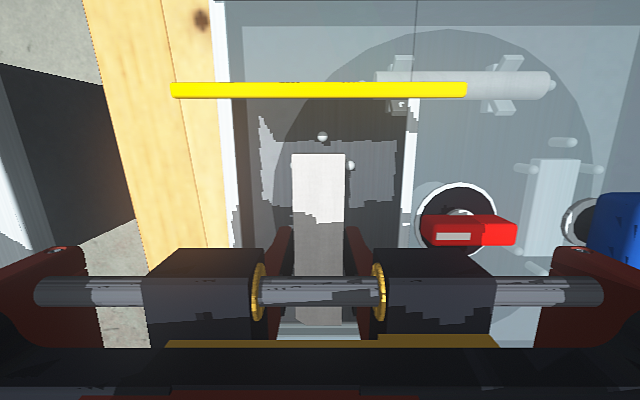

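The view shows the end pin at (322,136), the bar centreline at 318 and its end at row 154. That asks for about +3 mm in x, as the numbers say.

```bash

python3 - <<'E'
from h import *
c=cam('wrist')
print('bar end',px2w(c,(318,154),.120).round(4),'pin',px2w(c,(322.5,135),.060).round(4),'side pin',px2w(c,(351,165),.060).round(4))
E
python3 -m inch '[{"claw":1,"tx":0,"ty":0.1,"tz":0.5,"wx":0,"wy":0,"wz":0},{"claw":1,"tx":0,"ty":0,"tz":0.5,"wx":0,"wy":0,"wz":0},{"claw":1,"tx":0,"ty":0,"tz":0.4,"wx":0,"wy":0,"wz":0},{"claw":1,"tx":0,"ty":0,"tz":0.2,"wx":0,"wy":0,"wz":0},{"claw":1,"tx":0,"ty":0,"tz":0,"wx":0,"wy":0,"wz":0},{"claw":1,"tx":0,"ty":0,"tz":0,"wx":0,"wy":0,"wz":0},{"claw":1,"tx":0,"ty":0,"tz":0,"wx":0,"wy":0,"wz":0}]'
python3 - <<'E'
from h import *
print(togo([.4615,-.056,.057],175.4))
im,c=look('w9','wrist'); cv2.imwrite('pics/c9.png',cv2.resize(im[90:280,230:420],None,fx=3,fy=3))
E
```

```text
bar end [ 0.4639 -0.0013  0.12  ] pin [0.4682 0.0083 0.06  ] side pin [ 0.4884 -0.016   0.06  ]
t: 18.72
tcp_pos: [0.4616, -0.0561, 0.0683]
eef_rot: [2.309, 2.128, 0.002]
force: [0.6, -0.0, -2.6]
gripper_width: 0.335
grasp_force: 30.0
[[0.0, -0.0, 0.38], 'tool y yaw', np.float64(-4.7), 'tilt', [0.0, -0.1, -0.0], 'wz', np.float64(-0.02)]
```

View pics/c9.png

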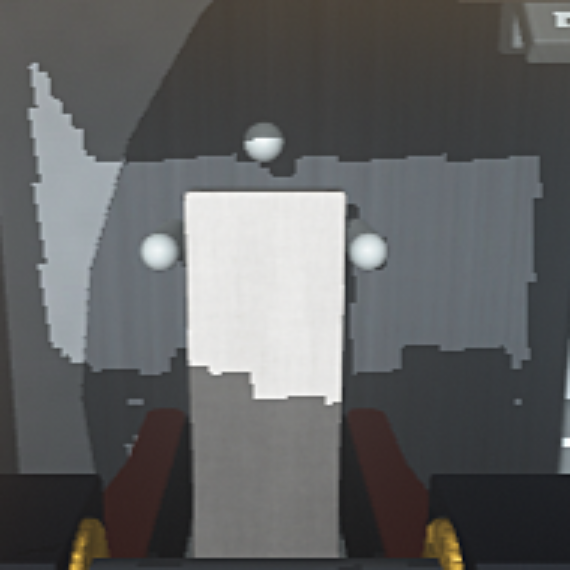

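The bar is centred between both side pins, with a little extra gap at the end pin. Lowering and releasing.

```bash

python3 -m inch '[{"claw":1,"tx":0.05,"ty":0,"tz":0.2,"wx":0,"wy":0,"wz":0},{"claw":1,"tx":0,"ty":0,"tz":0.2,"wx":0,"wy":0,"wz":0},{"claw":1,"tx":0,"ty":0,"tz":0.05,"wx":0,"wy":0,"wz":0},{"claw":1,"tx":0,"ty":0,"tz":0,"wx":0,"wy":0,"wz":0},{"claw":1,"tx":0,"ty":0,"tz":0,"wx":0,"wy":0,"wz":0}]'
python3 -m inch '[{"claw":-0.1,"tx":0,"ty":0,"tz":0,"wx":0,"wy":0,"wz":0},{"claw":-0.1,"tx":0,"ty":0,"tz":0,"wx":0,"wy":0,"wz":0},{"claw":-0.1,"tx":0,"ty":0,"tz":0,"wx":0,"wy":0,"wz":0},{"claw":-0.1,"tx":0,"ty":0,"tz":-0.5,"wx":0,"wy":0,"wz":0},{"claw":-0.1,"tx":0,"ty":0,"tz":-1,"wx":0,"wy":0,"wz":0},{"claw":-0.1,"tx":0,"ty":0,"tz":-1,"wx":0,"wy":0,"wz":0},{"claw":-0.1,"tx":0,"ty":0,"tz":-0.8,"wx":0,"wy":0,"wz":0},{"claw":-0.1,"tx":0,"ty":0,"tz":0,"wx":0,"wy":0,"wz":0},{"claw":-0.1,"tx":0,"ty":0,"tz":0,"wx":0,"wy":0,"wz":0}]'
python3 - <<'E'
from h import *
im,c=look('w10','wrist')
h=cv2.cvtColor(im,cv2.COLOR_BGR2HSV); m=(h[...,1]<40)&(h[...,2]>95); m[:110]=0;m[290:]=0;m[:,:270]=0;m[:,:]&=True;m[:,370:]=0
print('flat',rect(c,m,.061,300)); print('knob',knob(im,c,.104,(390,150,540,290)))
print(togo([.5605,-.0637,.13],85.4))
cv2.imwrite('pics/c10.png',cv2.resize(im[60:300,220:560],None,fx=2,fy=2))
E
```

```text
t: 19.18
tcp_pos: [0.4618, -0.0544, 0.0552]
eef_rot: [2.308, 2.128, 0.001]
force: [-4.7, -0.2, 19.7]
gripper_width: 0.333
grasp_force: 30.0
t: 19.93
tcp_pos: [0.4618, -0.0547, 0.1536]
eef_rot: [2.309, 2.127, 0.003]
force: [-0.9, -0.6, -0.5]
gripper_width: 0.553
grasp_force: 0.0
flat [(457, -138, np.float32(175.2), 100, 6), (466, -40, np.float32(82.9), 138, 92)]
knob [(559, -60, np.float32(175.2), 58, 20)]
[[-0.03, 3.34, 0.75], 'tool y yaw', np.float64(-4.7), 'tilt', [0.01, -0.01, -0.0], 'wz', np.float64(19.62)]
```

View pics/c10.png

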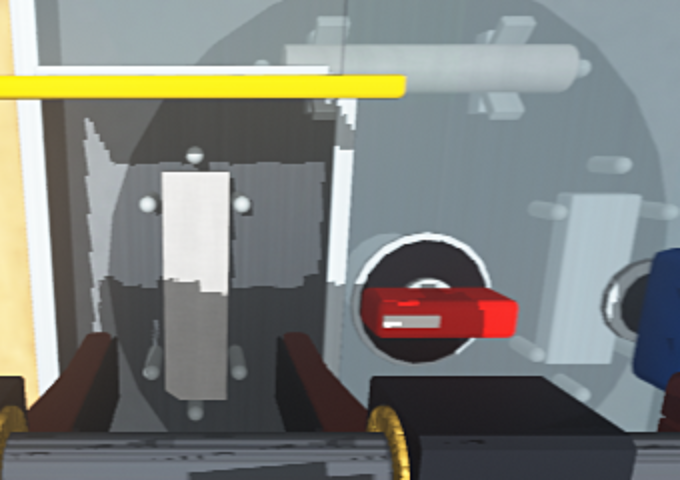

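The flat bar is seated between all its pins. Now the next quarter turn: I pre-rotate the tool to start it at +85°.

```bash

python3 -m inch '[{"claw":0,"tx":0,"ty":0,"tz":-0.6,"wx":0,"wy":0,"wz":-1},{"claw":0,"tx":0,"ty":0,"tz":-0.6,"wx":0,"wy":0,"wz":-1},{"claw":0,"tx":0,"ty":0,"tz":0,"wx":0,"wy":0,"wz":-1},{"claw":0,"tx":0,"ty":0,"tz":0,"wx":0,"wy":0,"wz":-1},{"claw":0,"tx":0,"ty":0,"tz":0,"wx":0,"wy":0,"wz":-1},{"claw":0,"tx":0,"ty":0,"tz":0,"wx":0,"wy":0,"wz":-1},{"claw":0,"tx":0,"ty":0,"tz":0,"wx":0,"wy":0,"wz":-1},{"claw":0,"tx":0,"ty":0,"tz":0,"wx":0,"wy":0,"wz":-1},{"claw":0,"tx":0,"ty":0,"tz":0,"wx":0,"wy":0,"wz":-1},{"claw":0,"tx":0,"ty":0,"tz":0,"wx":0,"wy":0,"wz":-1},{"claw":0,"tx":0,"ty":0,"tz":0,"wx":0,"wy":0,"wz":-1},{"claw":0,"tx":0,"ty":0,"tz":0,"wx":0,"wy":0,"wz":-1},{"claw":0,"tx":0,"ty":0,"tz":0,"wx":0,"wy":0,"wz":-1},{"claw":0,"tx":0,"ty":0,"tz":0,"wx":0,"wy":0,"wz":-1},{"claw":0,"tx":0,"ty":0,"tz":0,"wx":0,"wy":0,"wz":-1},{"claw":0,"tx":0,"ty":0,"tz":0,"wx":0,"wy":0,"wz":-1},{"claw":0,"tx":0,"ty":0,"tz":0,"wx":0,"wy":0,"wz":-1},{"claw":0,"tx":0,"ty":0,"tz":0,"wx":0,"wy":0,"wz":-1},{"claw":0,"tx":0,"ty":0,"tz":0,"wx":0,"wy":0,"wz":-1},{"claw":0,"tx":0,"ty":0,"tz":0,"wx":0,"wy":0,"wz":-0.6}]'
python3 -m inch '[{"claw":0,"tx":-0.5,"ty":0,"tz":0,"wx":0,"wy":0,"wz":0},{"claw":0,"tx":-0.8,"ty":0,"tz":0,"wx":0,"wy":0,"wz":0},{"claw":0,"tx":-0.8,"ty":0,"tz":0,"wx":0,"wy":0,"wz":0},{"claw":0,"tx":-0.8,"ty":0,"tz":0,"wx":0,"wy":0,"wz":0},{"claw":0,"tx":-0.4,"ty":0,"tz":0.5,"wx":0,"wy":0,"wz":0},{"claw":0,"tx":0,"ty":0,"tz":0.7,"wx":0,"wy":0,"wz":0},{"claw":0,"tx":0,"ty":0,"tz":0.7,"wx":0,"wy":0,"wz":0},{"claw":0,"tx":0,"ty":0,"tz":0,"wx":0,"wy":0,"wz":0},{"claw":0,"tx":0,"ty":0,"tz":0,"wx":0,"wy":0,"wz":0}]'
python3 - <<'E'
from h import *
print(togo([.5605,-.0637,.09],85.4), r.sense()['joint_positions'].round(2))
E
```

```text
t: 21.65
tcp_pos: [0.4598, -0.0545, 0.1869]
eef_rot: [-0.125, -3.136, -0.001]
force: [-0.1, 0.5, 0.6]
gripper_width: 0.505
grasp_force: 0.0
t: 22.4
tcp_pos: [0.5578, -0.0626, 0.1295]
eef_rot: [-0.131, -3.134, -0.001]
force: [0.5, -0.2, 0.3]
gripper_width: 0.498
grasp_force: 0.0
[[-0.1, -0.03, 1.32], 'tool y yaw', np.float64(85.2), 'tilt', [-0.29, -0.03, -0.0], 'wz', np.float64(-0.04)] [ 0.46  0.47 -0.59  1.88  0.32  0.89  1.2 ]
```

```bash

python3 -m inch '[{"claw":0,"tx":-0.08,"ty":-0.03,"tz":0.5,"wx":0,"wy":0,"wz":0},{"claw":0,"tx":0,"ty":0,"tz":0.5,"wx":0,"wy":0,"wz":0},{"claw":0,"tx":0,"ty":0,"tz":0.3,"wx":0,"wy":0,"wz":0},{"claw":0,"tx":0,"ty":0,"tz":0,"wx":0,"wy":0,"wz":0},{"claw":1,"tx":0,"ty":0,"tz":0,"wx":0,"wy":0,"wz":0},{"claw":1,"tx":0,"ty":0,"tz":0,"wx":0,"wy":0,"wz":0},{"claw":1,"tx":0,"ty":0,"tz":0,"wx":0,"wy":0,"wz":0},{"claw":1,"tx":0,"ty":0,"tz":0,"wx":0,"wy":0,"wz":0},{"claw":1,"tx":0,"ty":0,"tz":0,"wx":0,"wy":0,"wz":0},{"claw":1,"tx":0,"ty":0,"tz":0,"wx":0,"wy":0,"wz":0}]'
python3 -m inch '[{"claw":1,"tx":0,"ty":0,"tz":0,"wx":0,"wy":0,"wz":0.6},{"claw":1,"tx":0,"ty":0,"tz":0,"wx":0,"wy":0,"wz":1},{"claw":1,"tx":0,"ty":0,"tz":0,"wx":0,"wy":0,"wz":1},{"claw":1,"tx":0,"ty":0,"tz":0,"wx":0,"wy":0,"wz":1},{"claw":1,"tx":0,"ty":0,"tz":0,"wx":0,"wy":0,"wz":1},{"claw":1,"tx":0,"ty":0,"tz":0,"wx":0,"wy":0,"wz":1},{"claw":1,"tx":0,"ty":0,"tz":0,"wx":0,"wy":0,"wz":1},{"claw":1,"tx":0,"ty":0,"tz":0,"wx":0,"wy":0,"wz":1},{"claw":1,"tx":0,"ty":0,"tz":0,"wx":0,"wy":0,"wz":1},{"claw":1,"tx":0,"ty":0,"tz":0,"wx":0,"wy":0,"wz":1},{"claw":1,"tx":0,"ty":0,"tz":0,"wx":0,"wy":0,"wz":1}]'
python3 -m inch '[{"claw":1,"tx":0,"ty":0,"tz":0,"wx":0,"wy":0,"wz":1},{"claw":1,"tx":0,"ty":0,"tz":0,"wx":0,"wy":0,"wz":1},{"claw":1,"tx":0,"ty":0,"tz":0,"wx":0,"wy":0,"wz":1},{"claw":1,"tx":0,"ty":0,"tz":0,"wx":0,"wy":0,"wz":1},{"claw":1,"tx":0,"ty":0,"tz":0,"wx":0,"wy":0,"wz":1},{"claw":1,"tx":0,"ty":0,"tz":0,"wx":0,"wy":0,"wz":1},{"claw":1,"tx":0,"ty":0,"tz":0,"wx":0,"wy":0,"wz":1},{"claw":1,"tx":0,"ty":0,"tz":0,"wx":0,"wy":0,"wz":1},{"claw":1,"tx":0,"ty":0,"tz":0,"wx":0,"wy":0,"wz":1},{"claw":1,"tx":0,"ty":0,"tz":0,"wx":0,"wy":0,"wz":0},{"claw":1,"tx":0,"ty":0,"tz":0,"wx":0,"wy":0,"wz":0}]'
python3 - <<'E'
from h import *
print(togo([.5605,-.0637,.09],-4.7), r.sense()['joint_positions'].round(2))
E
```

```text
t: 23.23
tcp_pos: [0.5623, -0.0637, 0.0934]
eef_rot: [0.132, 3.138, 0.0]
force: [-0.1, 0.5, 4.4]
gripper_width: 0.182
grasp_force: 30.0
t: 24.15
tcp_pos: [0.5618, -0.0645, 0.0934]
eef_rot: [1.417, 2.803, -0.001]
force: [-2.5, -0.7, 5.7]
gripper_width: 0.178
grasp_force: 30.0
t: 25.07
tcp_pos: [0.561, -0.0647, 0.0934]
eef_rot: [2.311, 2.128, -0.003]
force: [-4.5, -1.8, 7.7]
gripper_width: 0.179
grasp_force: 30.0
[[0.03, -0.02, 0.11], 'tool y yaw', np.float64(-4.7), 'tilt', [0.08, 0.07, -0.0], 'wz', np.float64(-0.0)] [ 0.15  0.46 -0.19  1.92  0.12  0.77 -0.19]
```

```bash

python3 -m inch '[{"claw":0,"tx":0,"ty":0,"tz":0,"wx":0,"wy":0,"wz":0},{"claw":0,"tx":0,"ty":0,"tz":0,"wx":0,"wy":0,"wz":0},{"claw":0,"tx":0,"ty":0,"tz":0,"wx":0,"wy":0,"wz":0},{"claw":0,"tx":0,"ty":0,"tz":-0.5,"wx":0,"wy":0,"wz":0},{"claw":0,"tx":0,"ty":0,"tz":-1,"wx":0,"wy":0,"wz":0},{"claw":0,"tx":0,"ty":0,"tz":-1,"wx":0,"wy":0,"wz":0},{"claw":0,"tx":0,"ty":0,"tz":-1,"wx":0,"wy":0,"wz":0},{"claw":0,"tx":0,"ty":0,"tz":-0.4,"wx":0,"wy":0,"wz":0},{"claw":0,"tx":0,"ty":0,"tz":0,"wx":0,"wy":0,"wz":0}]'
python3 - <<'E'
from h import *
t,c=look('t11','top'); pieces(t,c)
print(togo([.407,-.348,.08],-1))
E
```

```text
t: 25.82
tcp_pos: [0.5639, -0.0639, 0.2129]
eef_rot: [2.307, 2.126, 0.007]
force: [-0.2, 0.2, -0.1]
gripper_width: 0.5
grasp_force: 0.0
0.01 [(407, -349, np.float32(90.6), 89, 28), (493, -540, np.float32(74.3), 101, 42)]
0.02 [(407, -349, np.float32(90.6), 88, 28), (492, -538, np.float32(74.3), 100, 42)]
0.025 [(407, -348, np.float32(90.6), 88, 27), (492, -537, np.float32(74.3), 100, 42)]
[[-9.86, -4.41, 4.34], 'tool y yaw', np.float64(-4.7), 'tilt', [-0.0, -0.15, -0.0], 'wz', np.float64(-0.8)]
```

The box section has been knocked to about (492,−538) mm; noted. Going over the square bar.

```bash

python3 -m inch '[{"claw":0,"tx":-0.5,"ty":-0.1,"tz":0,"wx":0,"wy":0,"wz":0},{"claw":0,"tx":-1,"ty":-0.4,"tz":0,"wx":0,"wy":0,"wz":0},{"claw":0,"tx":-1,"ty":-0.5,"tz":0,"wx":0,"wy":0,"wz":0},{"claw":0,"tx":-1,"ty":-0.5,"tz":0,"wx":0,"wy":0,"wz":0},{"claw":0,"tx":-1,"ty":-0.5,"tz":0,"wx":0,"wy":0,"wz":0},{"claw":0,"tx":-1,"ty":-0.5,"tz":0,"wx":0,"wy":0,"wz":0},{"claw":0,"tx":-1,"ty":-0.5,"tz":0,"wx":0,"wy":0,"wz":0},{"claw":0,"tx":-1,"ty":-0.5,"tz":0,"wx":0,"wy":0,"wz":0},{"claw":0,"tx":-1,"ty":-0.5,"tz":0.4,"wx":0,"wy":0,"wz":0},{"claw":0,"tx":-0.9,"ty":-0.5,"tz":0.9,"wx":0,"wy":0,"wz":0},{"claw":0,"tx":-0.4,"ty":-0.4,"tz":1,"wx":0,"wy":0,"wz":0},{"claw":0,"tx":0,"ty":0,"tz":1,"wx":0,"wy":0,"wz":-0.8},{"claw":0,"tx":0,"ty":0,"tz":1,"wx":0,"wy":0,"wz":0},{"claw":0,"tx":0,"ty":0,"tz":0,"wx":0,"wy":0,"wz":0},{"claw":0,"tx":0,"ty":0,"tz":0,"wx":0,"wy":0,"wz":0}]'
python3 - <<'E'
from h import *
s=r.sense(); im,c=look('w12','wrist'); print(s['tcp_pos'])
h=cv2.cvtColor(im,cv2.COLOR_BGR2HSV)
for v in(90,120,150):
    m=(h[...,1]<50)&(h[...,2]>v); m[246:]=0; m[:,:275]=0;m[:,365:]=0
    print(v,rect(c,m,.025,300))
print(togo([.407,-.348,.008],-.5))
E
```

```text
t: 27.12
tcp_pos: [0.3895, -0.3435, 0.0785]
eef_rot: [-2.236, -2.198, 0.002]
force: [-0.1, 0.9, 0.5]
gripper_width: 0.504
grasp_force: 0.0
[ 0.38949808 -0.34353072  0.07846146]
90 [(407, -334, np.float32(88.5), 64, 25)]
120 [(407, -334, np.float32(89.1), 64, 25)]
150 [(407, -322, np.float32(89.1), 36, 25)]
[[-0.11, 0.54, 2.41], 'tool y yaw', np.float64(-1.0), 'tilt', [-0.08, 0.11, -0.0], 'wz', np.float64(-0.11)]
```

```bash

python3 -m inch '[{"claw":0,"tx":-0.12,"ty":0.57,"tz":0,"wx":0,"wy":0,"wz":0},{"claw":0,"tx":0,"ty":0,"tz":0.4,"wx":0,"wy":0,"wz":0},{"claw":0,"tx":0,"ty":0,"tz":0.8,"wx":0,"wy":0,"wz":0},{"claw":0,"tx":0,"ty":0,"tz":0.7,"wx":0,"wy":0,"wz":0},{"claw":0,"tx":0,"ty":0,"tz":0.45,"wx":0,"wy":0,"wz":0},{"claw":0,"tx":0,"ty":0,"tz":0,"wx":0,"wy":0,"wz":0},{"claw":1,"tx":0,"ty":0,"tz":0,"wx":0,"wy":0,"wz":0},{"claw":1,"tx":0,"ty":0,"tz":0,"wx":0,"wy":0,"wz":0},{"claw":1,"tx":0,"ty":0,"tz":0,"wx":0,"wy":0,"wz":0},{"claw":1,"tx":0,"ty":0,"tz":0,"wx":0,"wy":0,"wz":0},{"claw":1,"tx":0,"ty":0,"tz":0,"wx":0,"wy":0,"wz":0},{"claw":1,"tx":0,"ty":0,"tz":0,"wx":0,"wy":0,"wz":0}]'
python3 -m inch '[{"claw":1,"tx":0,"ty":0,"tz":-0.5,"wx":0,"wy":0,"wz":0},{"claw":1,"tx":0,"ty":0,"tz":-1,"wx":0,"wy":0,"wz":0},{"claw":1,"tx":0,"ty":0,"tz":-1,"wx":0,"wy":0,"wz":0},{"claw":1,"tx":0,"ty":0,"tz":-1,"wx":0,"wy":0,"wz":0},{"claw":1,"tx":0,"ty":0,"tz":-1,"wx":0,"wy":0,"wz":0},{"claw":1,"tx":0,"ty":0,"tz":-1,"wx":0,"wy":0,"wz":0},{"claw":1,"tx":0,"ty":0,"tz":-1,"wx":0,"wy":0,"wz":0.78},{"claw":1,"tx":0,"ty":0,"tz":-0.3,"wx":0,"wy":0,"wz":0},{"claw":1,"tx":0,"ty":0,"tz":0,"wx":0,"wy":0,"wz":0}]'
python3 - <<'E'
from h import *
print(togo([.4617,-.0555,.12],-4.7))
E
```

```text
t: 28.17
tcp_pos: [0.4078, -0.3496, 0.0116]
eef_rot: [2.241, 2.201, -0.001]
force: [-4.1, 1.3, 8.4]
gripper_width: 0.285
grasp_force: 30.0
t: 28.92
tcp_pos: [0.4098, -0.3497, 0.2169]
eef_rot: [2.302, 2.129, 0.002]
force: [0.4, 0.3, -5.2]
gripper_width: 0.285
grasp_force: 30.0
[[9.92, 0.94, 3.2], 'tool y yaw', np.float64(-4.5), 'tilt', [0.17, -0.29, -0.0], 'wz', np.float64(0.05)]
```

```bash

python3 -m inch '[{"claw":1,"tx":0.4,"ty":0.04,"tz":0,"wx":0,"wy":0,"wz":0},{"claw":1,"tx":1,"ty":0.1,"tz":0,"wx":0,"wy":0,"wz":0},{"claw":1,"tx":1,"ty":0.1,"tz":0,"wx":0,"wy":0,"wz":0},{"claw":1,"tx":1,"ty":0.1,"tz":0,"wx":0,"wy":0,"wz":0},{"claw":1,"tx":1,"ty":0.1,"tz":0,"wx":0,"wy":0,"wz":0},{"claw":1,"tx":1,"ty":0.1,"tz":0,"wx":0,"wy":0,"wz":0},{"claw":1,"tx":1,"ty":0.1,"tz":0,"wx":0,"wy":0,"wz":0},{"claw":1,"tx":1,"ty":0.1,"tz":0,"wx":0,"wy":0,"wz":0},{"claw":1,"tx":1,"ty":0.1,"tz":0,"wx":0,"wy":0,"wz":0},{"claw":1,"tx":0.9,"ty":0.1,"tz":0,"wx":0,"wy":0,"wz":0},{"claw":1,"tx":0.55,"ty":0,"tz":0,"wx":0,"wy":0,"wz":0},{"claw":1,"tx":0,"ty":0,"tz":0.5,"wx":0,"wy":0,"wz":0},{"claw":1,"tx":0,"ty":0,"tz":0.9,"wx":0,"wy":0,"wz":0},{"claw":1,"tx":0,"ty":0,"tz":0.9,"wx":0,"wy":0,"wz":0},{"claw":1,"tx":0,"ty":0,"tz":0.9,"wx":0,"wy":0,"wz":0},{"claw":1,"tx":0,"ty":0,"tz":0,"wx":0,"wy":0,"wz":0},{"claw":1,"tx":0,"ty":0,"tz":0,"wx":0,"wy":0,"wz":0},{"claw":1,"tx":0,"ty":0,"tz":0,"wx":0,"wy":0,"wz":0}]'
python3 - <<'E'
from h import *
s=r.sense();print(s['tcp_pos'],togo([.4615,-.057,.06],-4.7))
im,c=look('w13','wrist')
h=cv2.cvtColor(im,cv2.COLOR_BGR2HSV)
# pins: bright small round blobs in the opening; pin tops at .045
m=((h[...,1]<60)&(h[...,2]>135)).astype(np.uint8); m[:, :270]=0; m[:,375:]=0; m[:95]=0; m[250:]=0
for k in cv2.findContours(m,cv2.RETR_LIST,cv2.CHAIN_APPROX_NONE)[0]:
    a=cv2.contourArea(k)
    if a>12: x,y,w,hh=cv2.boundingRect(k); print(a,(x,y,w,hh),px2w(c,(x+w/2,y+hh/2),.045).round(4))
cv2.imwrite('pics/c13.png',cv2.resize(im[60:300,230:430],None,fx=2.5,fy=2.5))
E
```

```text
t: 30.42
tcp_pos: [0.4599, -0.0561, 0.1183]
eef_rot: [-2.307, -2.132, 0.001]
force: [-0.3, -0.6, -4.1]
gripper_width: 0.28
grasp_force: 30.0
[ 0.45988042 -0.05606419  0.11832235] [[-0.03, 0.06, 1.94], 'tool y yaw', np.float64(-4.5), 'tilt', [-0.02, 0.05, -0.0], 'wz', np.float64(0.04)]
3373.5 (275, 171, 67, 79) [ 0.4523 -0.0543  0.045 ]
21.0 (309, 164, 33, 3) [ 0.4698 -0.0168  0.045 ]
56.0 (315, 144, 10, 10) [ 0.4663 -0.003   0.045 ]
302.0 (270, 133, 13, 70) [ 0.429  -0.0156  0.045 ]
```

```bash

python3 - <<'E'
from h import *
c=cam('wrist'); print('bar end',[px2w(c,(320,v),.1317).round(4) for v in(164,167)])
E
python3 -m inch '[{"claw":1,"tx":0,"ty":0.06,"tz":0.5,"wx":0,"wy":0,"wz":0.04},{"claw":1,"tx":0,"ty":0,"tz":0.5,"wx":0,"wy":0,"wz":0},{"claw":1,"tx":0,"ty":0,"tz":0.5,"wx":0,"wy":0,"wz":0},{"claw":1,"tx":0,"ty":0,"tz":0.35,"wx":0,"wy":0,"wz":0},{"claw":1,"tx":0,"ty":0,"tz":0,"wx":0,"wy":0,"wz":0},{"claw":1,"tx":0,"ty":0,"tz":0,"wx":0,"wy":0,"wz":0}]'
python3 - <<'E'
from h import *
s=r.sense();print(s['tcp_pos'],togo([.4617,-.056,.048],-4.7))
im,c=look('w14','wrist')
h=cv2.cvtColor(im,cv2.COLOR_BGR2HSV)
m=((h[...,1]<60)&(h[...,2]>135)).astype(np.uint8); m[:, :260]=0; m[:,385:]=0; m[:80]=0; m[250:]=0
for k in cv2.findContours(m,cv2.RETR_LIST,cv2.CHAIN_APPROX_NONE)[0]:
    a=cv2.contourArea(k)
    if a>12: x,y,w,hh=cv2.boundingRect(k); print(a,(x,y,w,hh),px2w(c,(x+w/2,y+hh/2),.045).round(4))
cv2.imwrite('pics/c14.png',cv2.resize(im[60:300,230:430],None,fx=2.5,fy=2.5))
E
```

```text
bar end [array([ 0.4664, -0.0063,  0.1317]), array([ 0.4663, -0.0079,  0.1317])]
t: 30.97
tcp_pos: [0.4623, -0.0567, 0.0633]
eef_rot: [2.311, 2.127, 0.0]
force: [-0.1, 0.4, -4.2]
gripper_width: 0.286
grasp_force: 30.0
[ 0.46226338 -0.05672202  0.06329554] [[0.02, -0.02, 0.51], 'tool y yaw', np.float64(-4.8), 'tilt', [-0.0, -0.02, -0.0], 'wz', np.float64(-0.01)]
59.0 (343, 181, 9, 11) [ 0.4847 -0.0261  0.045 ]
87.0 (282, 181, 12, 11) [ 0.4463 -0.0228  0.045 ]
2177.0 (295, 172, 47, 54) [ 0.4653 -0.0328  0.045 ]
87.0 (311, 147, 11, 11) [ 0.4665 -0.0027  0.045 ]
101.5 (260, 143, 9, 28) [ 0.4335 -0.0028  0.045 ]
```

```bash

python3 - <<'E'
from h import *
c=cam('wrist'); Y=np.array([.082,.9966,0])
f=lambda p,z:round(float(px2w(c,p,z)@Y)*1000,1)
print('bar end',f((318,172),.0767),'pin top/bottom edge',f((317,147),.045),f((317,158),.045),f((317,152),.045),'side pins',f((288,186),.045),f((347,186),.045))
E
```

```text
bar end 27.4 pin top/bottom edge 39.0 32.1 35.9 side pins 14.1 14.1
```

End gap is about 4.7 mm and the bar is centred between the side pins. Lowering and releasing.

```bash

python3 -m inch '[{"claw":1,"tx":0.02,"ty":-0.01,"tz":0.3,"wx":0,"wy":0,"wz":0},{"claw":1,"tx":0,"ty":0,"tz":0.25,"wx":0,"wy":0,"wz":0},{"claw":1,"tx":0,"ty":0,"tz":0,"wx":0,"wy":0,"wz":0},{"claw":1,"tx":0,"ty":0,"tz":0,"wx":0,"wy":0,"wz":0}]'
python3 -m inch '[{"claw":0,"tx":0,"ty":0,"tz":0,"wx":0,"wy":0,"wz":0},{"claw":-0.1,"tx":0,"ty":0,"tz":0,"wx":0,"wy":0,"wz":0},{"claw":-0.1,"tx":0,"ty":0,"tz":0,"wx":0,"wy":0,"wz":0},{"claw":-0.1,"tx":0,"ty":0,"tz":-0.5,"wx":0,"wy":0,"wz":0},{"claw":-0.1,"tx":0,"ty":0,"tz":-1,"wx":0,"wy":0,"wz":0},{"claw":-0.1,"tx":0,"ty":0,"tz":-1,"wx":0,"wy":0,"wz":0},{"claw":-0.1,"tx":0,"ty":0,"tz":-1,"wx":0,"wy":0,"wz":0},{"claw":-0.1,"tx":0,"ty":0,"tz":0,"wx":0,"wy":0,"wz":0},{"claw":-0.1,"tx":0,"ty":0,"tz":0,"wx":0,"wy":0,"wz":0}]'
python3 - <<'E'
from h import *
s=r.sense();print(s['tcp_pos'])
im,c=look('w15','wrist')
h=cv2.cvtColor(im,cv2.COLOR_BGR2HSV)
m=((h[...,1]<60)&(h[...,2]>110)).astype(np.uint8); m[:, :280]=0; m[:,360:]=0; m[:115]=0; m[285:]=0
for k in cv2.findContours(m,cv2.RETR_LIST,cv2.CHAIN_APPROX_NONE)[0]:
    a=cv2.contourArea(k)
    if a>12: x,y,w,hh=cv2.boundingRect(k); print(a,(x,y,w,hh),px2w(c,(x+w/2,y+hh/2),.045).round(4))
print('sq at .061',rect(c,m,.061,500)); print('knob',knob(im,c,.104,(380,140,540,300)))
E
```

```text
t: 31.35
tcp_pos: [0.4625, -0.0561, 0.0463]
eef_rot: [2.311, 2.127, 0.002]
force: [1.5, 0.9, -2.6]
gripper_width: 0.287
grasp_force: 30.0
t: 32.1
tcp_pos: [0.4629, -0.0563, 0.1528]
eef_rot: [2.31, 2.125, 0.004]
force: [-0.2, -0.5, -0.4]
gripper_width: 0.554
grasp_force: 0.0
[ 0.4628656  -0.05629103  0.15279522]
26.0 (294, 228, 7, 6) [ 0.4408 -0.0844  0.045 ]
23.0 (332, 227, 6, 7) [ 0.4785 -0.0871  0.045 ]
38.0 (296, 164, 8, 11) [ 0.4494 -0.0228  0.045 ]
75.5 (304, 153, 28, 4) [ 0.4678 -0.0106  0.045 ]
29.0 (314, 145, 9, 9) [ 0.4686 -0.0055  0.045 ]
5824.0 (280, 139, 80, 115) [ 0.4663 -0.0508  0.045 ]
sq at .061 [(466, -49, np.float32(85.2), 108, 73)]
knob [(557, -59, np.float32(85.7), 55, 23)]
```

```bash

python3 -m inch '[{"claw":0,"tx":0,"ty":0.5,"tz":-0.4,"wx":0,"wy":0,"wz":0},{"claw":0,"tx":0,"ty":0.8,"tz":-0.2,"wx":0,"wy":0,"wz":0},{"claw":0,"tx":0,"ty":0.8,"tz":0,"wx":0,"wy":0,"wz":0},{"claw":0,"tx":0,"ty":0.8,"tz":0,"wx":0,"wy":0,"wz":0},{"claw":0,"tx":0,"ty":0.4,"tz":0.5,"wx":0,"wy":0,"wz":0},{"claw":0,"tx":0,"ty":0,"tz":0.5,"wx":0,"wy":0,"wz":0},{"claw":0,"tx":0,"ty":0,"tz":0.5,"wx":0,"wy":0,"wz":0},{"claw":0,"tx":0,"ty":0,"tz":0,"wx":0,"wy":0,"wz":0},{"claw":0,"tx":0,"ty":0,"tz":0,"wx":0,"wy":0,"wz":0}]'
python3 - <<'E'
from h import *
print(togo([.5607,-.064,.09],-4.7))
E
```

```text
t: 32.9
tcp_pos: [0.5587, -0.0642, 0.1222]
eef_rot: [-2.309, -2.125, 0.005]
force: [-0.4, -0.4, 0.8]
gripper_width: 0.5
grasp_force: 0.0
[[0.01, 0.07, 1.07], 'tool y yaw', np.float64(-4.7), 'tilt', [0.0, 0.26, -0.0], 'wz', np.float64(-0.01)]
```

```bash

python3 -m inch '[{"claw":0,"tx":0,"ty":0.04,"tz":0.4,"wx":0,"wy":0,"wz":0},{"claw":0,"tx":0,"ty":0,"tz":0.4,"wx":0,"wy":0,"wz":0},{"claw":0,"tx":0,"ty":0,"tz":0.25,"wx":0,"wy":0,"wz":0},{"claw":0,"tx":0,"ty":0,"tz":0,"wx":0,"wy":0,"wz":0},{"claw":1,"tx":0,"ty":0,"tz":0,"wx":0,"wy":0,"wz":0},{"claw":1,"tx":0,"ty":0,"tz":0,"wx":0,"wy":0,"wz":0},{"claw":1,"tx":0,"ty":0,"tz":0,"wx":0,"wy":0,"wz":0},{"claw":1,"tx":0,"ty":0,"tz":0,"wx":0,"wy":0,"wz":0},{"claw":1,"tx":0,"ty":0,"tz":0,"wx":0,"wy":0,"wz":0},{"claw":1,"tx":0,"ty":0,"tz":0,"wx":0,"wy":0,"wz":0}]'
python3 -m inch '[{"claw":1,"tx":0,"ty":0,"tz":0,"wx":0,"wy":0,"wz":0.6},{"claw":1,"tx":0,"ty":0,"tz":0,"wx":0,"wy":0,"wz":1},{"claw":1,"tx":0,"ty":0,"tz":0,"wx":0,"wy":0,"wz":1},{"claw":1,"tx":0,"ty":0,"tz":0,"wx":0,"wy":0,"wz":1},{"claw":1,"tx":0,"ty":0,"tz":0,"wx":0,"wy":0,"wz":1},{"claw":1,"tx":0,"ty":0,"tz":0,"wx":0,"wy":0,"wz":1},{"claw":1,"tx":0,"ty":0,"tz":0,"wx":0,"wy":0,"wz":1},{"claw":1,"tx":0,"ty":0,"tz":0,"wx":0,"wy":0,"wz":1},{"claw":1,"tx":0,"ty":0,"tz":0,"wx":0,"wy":0,"wz":1},{"claw":1,"tx":0,"ty":0,"tz":0,"wx":0,"wy":0,"wz":1},{"claw":1,"tx":0,"ty":0,"tz":0,"wx":0,"wy":0,"wz":1}]'
python3 -m inch '[{"claw":1,"tx":0,"ty":0,"tz":0,"wx":0,"wy":0,"wz":1},{"claw":1,"tx":0,"ty":0,"tz":0,"wx":0,"wy":0,"wz":1},{"claw":1,"tx":0,"ty":0,"tz":0,"wx":0,"wy":0,"wz":1},{"claw":1,"tx":0,"ty":0,"tz":0,"wx":0,"wy":0,"wz":1},{"claw":1,"tx":0,"ty":0,"tz":0,"wx":0,"wy":0,"wz":1},{"claw":1,"tx":0,"ty":0,"tz":0,"wx":0,"wy":0,"wz":1},{"claw":1,"tx":0,"ty":0,"tz":0,"wx":0,"wy":0,"wz":1},{"claw":1,"tx":0,"ty":0,"tz":0,"wx":0,"wy":0,"wz":1},{"claw":1,"tx":0,"ty":0,"tz":0,"wx":0,"wy":0,"wz":1},{"claw":1,"tx":0,"ty":0,"tz":0,"wx":0,"wy":0,"wz":0},{"claw":1,"tx":0,"ty":0,"tz":0,"wx":0,"wy":0,"wz":0}]'
python3 - <<'E'
from h import *
print(togo([.5607,-.064,.09],-94.7))
E
```

```text
t: 33.73
tcp_pos: [0.5611, -0.0645, 0.0931]
eef_rot: [-2.311, -2.127, 0.001]
force: [-3.9, -0.5, 5.1]
gripper_width: 0.181
grasp_force: 30.0
t: 34.65
tcp_pos: [0.5605, -0.0641, 0.0931]
eef_rot: [-2.983, -0.983, 0.003]
force: [-4.9, 0.8, 6.2]
gripper_width: 0.18
grasp_force: 30.0
t: 35.57
tcp_pos: [0.5603, -0.0636, 0.0931]
eef_rot: [-3.138, 0.126, 0.004]
force: [-6.9, 3.3, 8.0]
gripper_width: 0.18
grasp_force: 30.1
[[0.01, 0.01, 0.1], 'tool y yaw', np.float64(-94.6), 'tilt', [0.14, 0.04, -0.0], 'wz', np.float64(0.03)]
```

```bash

python3 -m inch '[{"claw":0,"tx":0,"ty":0,"tz":0,"wx":0,"wy":0,"wz":0},{"claw":0,"tx":0,"ty":0,"tz":0,"wx":0,"wy":0,"wz":0},{"claw":0,"tx":0,"ty":0,"tz":0,"wx":0,"wy":0,"wz":0},{"claw":0,"tx":0,"ty":0,"tz":-0.5,"wx":0,"wy":0,"wz":0},{"claw":0,"tx":0,"ty":0,"tz":-1,"wx":0,"wy":0,"wz":0},{"claw":0,"tx":0,"ty":0,"tz":-1,"wx":0,"wy":0,"wz":-1},{"claw":0,"tx":0,"ty":0,"tz":-1,"wx":0,"wy":0,"wz":-1},{"claw":0,"tx":0,"ty":0,"tz":-0.4,"wx":0,"wy":0,"wz":-1},{"claw":0,"tx":0,"ty":0,"tz":0,"wx":0,"wy":0,"wz":-1},{"claw":0,"tx":0,"ty":0,"tz":0,"wx":0,"wy":0,"wz":-1},{"claw":0,"tx":0,"ty":0,"tz":0,"wx":0,"wy":0,"wz":-1},{"claw":0,"tx":0,"ty":0,"tz":0,"wx":0,"wy":0,"wz":-1},{"claw":0,"tx":0,"ty":0,"tz":0,"wx":0,"wy":0,"wz":-1},{"claw":0,"tx":0,"ty":0,"tz":0,"wx":0,"wy":0,"wz":-1}]'
python3 -m inch '[{"claw":-0.5,"tx":0,"ty":0,"tz":0,"wx":0,"wy":0,"wz":-1},{"claw":-0.5,"tx":0,"ty":0,"tz":0,"wx":0,"wy":0,"wz":-1},{"claw":-0.5,"tx":0,"ty":0,"tz":0,"wx":0,"wy":0,"wz":-1},{"claw":-0.5,"tx":0,"ty":0,"tz":0,"wx":0,"wy":0,"wz":-1},{"claw":-0.5,"tx":0,"ty":0,"tz":0,"wx":0,"wy":0,"wz":-1},{"claw":-0.5,"tx":0,"ty":0,"tz":0,"wx":0,"wy":0,"wz":-1},{"claw":-0.5,"tx":0,"ty":0,"tz":0,"wx":0,"wy":0,"wz":-1},{"claw":-0.5,"tx":0,"ty":0,"tz":0,"wx":0,"wy":0,"wz":-1},{"claw":-0.5,"tx":0,"ty":0,"tz":0,"wx":0,"wy":0,"wz":-0.2},{"claw":-0.5,"tx":0,"ty":0,"tz":0,"wx":0,"wy":0,"wz":0}]'
python3 - <<'E'
from h import *
t,c=look('t16','top'); pieces(t,c)
print(r.sense()['tcp_pos'],togo([.492,-.538,.08],-15.7))
h=cv2.cvtColor(t,cv2.COLOR_BGR2HSV); m=(h[...,1]<50)&(h[...,2]>140); m[:, :415]=0;m[:,465:]=0;m[:155]=0;m[255:]=0; print('caliper',rect(c,m,.01))
E
```

```text
t: 36.73
tcp_pos: [0.5617, -0.0646, 0.2097]
eef_rot: [2.98, 0.993, 0.001]
force: [-0.2, 0.1, -0.7]
gripper_width: 0.499
grasp_force: 0.0
t: 37.57
tcp_pos: [0.5616, -0.0647, 0.2097]
eef_rot: [2.506, 1.894, 0.0]
force: [-0.4, 0.9, -0.2]
gripper_width: 0.748
grasp_force: 0.0
0.01 [(493, -540, np.float32(74.3), 101, 42)]
0.02 [(492, -538, np.float32(74.3), 100, 42)]
0.025 [(492, -537, np.float32(74.3), 100, 42)]
[ 0.56159865 -0.06467013  0.20973187] [[-15.81, 2.09, 4.32], 'tool y yaw', np.float64(-15.9), 'tilt', [-0.0, -0.01, -0.0], 'wz', np.float64(-0.04)]
caliper [(496, -614, np.float32(20.6), 225, 67)]
```

```bash

python3 -m inch '[{"claw":-0.5,"tx":-0.6,"ty":0.09,"tz":0,"wx":0,"wy":0,"wz":0},{"claw":-0.5,"tx":-1,"ty":0.14,"tz":0,"wx":0,"wy":0,"wz":0},{"claw":-0.5,"tx":-1,"ty":0.14,"tz":0,"wx":0,"wy":0,"wz":0},{"claw":-0.5,"tx":-1,"ty":0.14,"tz":0,"wx":0,"wy":0,"wz":0},{"claw":-0.5,"tx":-1,"ty":0.14,"tz":0,"wx":0,"wy":0,"wz":0},{"claw":-0.5,"tx":-1,"ty":0.14,"tz":0,"wx":0,"wy":0,"wz":0},{"claw":-0.5,"tx":-1,"ty":0.14,"tz":0,"wx":0,"wy":0,"wz":0},{"claw":-0.5,"tx":-1,"ty":0.14,"tz":0,"wx":0,"wy":0,"wz":0},{"claw":-0.5,"tx":-1,"ty":0.14,"tz":0,"wx":0,"wy":0,"wz":0},{"claw":-0.5,"tx":-1,"ty":0.14,"tz":0,"wx":0,"wy":0,"wz":0},{"claw":-0.5,"tx":-1,"ty":0.14,"tz":0,"wx":0,"wy":0,"wz":0},{"claw":-0.5,"tx":-1,"ty":0.14,"tz":0,"wx":0,"wy":0,"wz":0},{"claw":-0.5,"tx":-1,"ty":0.14,"tz":0.4,"wx":0,"wy":0,"wz":0},{"claw":-0.5,"tx":-1,"ty":0.14,"tz":0.9,"wx":0,"wy":0,"wz":0},{"claw":-0.5,"tx":-1,"ty":0.14,"tz":1,"wx":0,"wy":0,"wz":0},{"claw":-0.5,"tx":-1,"ty":0.14,"tz":1,"wx":0,"wy":0,"wz":0},{"claw":-0.5,"tx":-0.2,"ty":0.04,"tz":1,"wx":0,"wy":0,"wz":0},{"claw":-0.5,"tx":0,"ty":0,"tz":0,"wx":0,"wy":0,"wz":0},{"claw":-0.5,"tx":0,"ty":0,"tz":0,"wx":0,"wy":0,"wz":0}]'
python3 - <<'E'
from h import *
s=r.sense(); im,c=look('w17','wrist')
h=cv2.cvtColor(im,cv2.COLOR_BGR2HSV)
m=(h[...,1]<90)&(h[...,2]<120); m[235:]=0; m[:,:255]=0;m[:,390:]=0
print(rect(c,m,.02,300)); print(s['tcp_pos'],togo([.492,-.538,.008],-15.7))
E
```

```text
t: 39.2
tcp_pos: [0.4964, -0.5364, 0.0802]
eef_rot: [-2.503, -1.891, 0.001]
force: [0.1, 0.8, 0.4]
gripper_width: 0.751
grasp_force: 0.0
[(498, -521, np.float32(74.2), 62, 40)]
[ 0.49638262 -0.53640486  0.08016284] [[-0.11, -0.19, 2.48], 'tool y yaw', np.float64(-15.8), 'tilt', [-0.05, -0.0, -0.0], 'wz', np.float64(-0.01)]
```

```bash

python3 -m inch '[{"claw":-0.5,"tx":-0.12,"ty":-0.17,"tz":0,"wx":0,"wy":0,"wz":0},{"claw":-0.5,"tx":0,"ty":0,"tz":0.5,"wx":0,"wy":0,"wz":0},{"claw":-0.5,"tx":0,"ty":0,"tz":0.8,"wx":0,"wy":0,"wz":0},{"claw":-0.5,"tx":0,"ty":0,"tz":0.7,"wx":0,"wy":0,"wz":0},{"claw":-0.5,"tx":0,"ty":0,"tz":0.45,"wx":0,"wy":0,"wz":0},{"claw":-0.5,"tx":0,"ty":0,"tz":0,"wx":0,"wy":0,"wz":0},{"claw":1,"tx":0,"ty":0,"tz":0,"wx":0,"wy":0,"wz":0},{"claw":1,"tx":0,"ty":0,"tz":0,"wx":0,"wy":0,"wz":0},{"claw":1,"tx":0,"ty":0,"tz":0,"wx":0,"wy":0,"wz":0},{"claw":1,"tx":0,"ty":0,"tz":0,"wx":0,"wy":0,"wz":0},{"claw":1,"tx":0,"ty":0,"tz":0,"wx":0,"wy":0,"wz":0},{"claw":1,"tx":0,"ty":0,"tz":0,"wx":0,"wy":0,"wz":0}]'
python3 -m inch '[{"claw":1,"tx":0,"ty":0,"tz":-0.5,"wx":0,"wy":0,"wz":0},{"claw":1,"tx":0,"ty":0,"tz":-1,"wx":0,"wy":0,"wz":0},{"claw":1,"tx":0,"ty":0,"tz":-1,"wx":0,"wy":0,"wz":0},{"claw":1,"tx":0,"ty":0,"tz":-1,"wx":0,"wy":0,"wz":-0.8},{"claw":1,"tx":0,"ty":0,"tz":-1,"wx":0,"wy":0,"wz":-0.8},{"claw":1,"tx":0,"ty":0,"tz":-1,"wx":0,"wy":0,"wz":-0.83},{"claw":1,"tx":0,"ty":0,"tz":-1,"wx":0,"wy":0,"wz":0},{"claw":1,"tx":0,"ty":0,"tz":-0.3,"wx":0,"wy":0,"wz":0},{"claw":1,"tx":0,"ty":0,"tz":0,"wx":0,"wy":0,"wz":0}]'
python3 - <<'E'
from h import *
print(r.sense()['tcp_pos'],togo([.462,-.0555,.12],-4.6))
E
```

```text
t: 40.25
tcp_pos: [0.492, -0.5402, 0.01]
eef_rot: [2.504, 1.895, 0.0]
force: [-0.2, 0.5, 5.1]
gripper_width: 0.453
grasp_force: 30.0
t: 41.0
tcp_pos: [0.4924, -0.5407, 0.2162]
eef_rot: [2.306, 2.126, 0.001]
force: [0.2, -0.5, -2.9]
gripper_width: 0.447
grasp_force: 30.0
[ 0.49244338 -0.54068169  0.2162147 ] [[16.05, -2.34, 3.14], 'tool y yaw', np.float64(-4.7), 'tilt', [0.21, -0.26, -0.0], 'wz', np.float64(-0.01)]
```

```bash

python3 -m inch '[{"claw":1,"tx":0.5,"ty":-0.08,"tz":0,"wx":0,"wy":0,"wz":0},{"claw":1,"tx":1,"ty":-0.15,"tz":0,"wx":0,"wy":0,"wz":0},{"claw":1,"tx":1,"ty":-0.15,"tz":0,"wx":0,"wy":0,"wz":0},{"claw":1,"tx":1,"ty":-0.15,"tz":0,"wx":0,"wy":0,"wz":0},{"claw":1,"tx":1,"ty":-0.15,"tz":0,"wx":0,"wy":0,"wz":0},{"claw":1,"tx":1,"ty":-0.15,"tz":0,"wx":0,"wy":0,"wz":0},{"claw":1,"tx":1,"ty":-0.15,"tz":0,"wx":0,"wy":0,"wz":0},{"claw":1,"tx":1,"ty":-0.15,"tz":0,"wx":0,"wy":0,"wz":0},{"claw":1,"tx":1,"ty":-0.15,"tz":0,"wx":0,"wy":0,"wz":0},{"claw":1,"tx":1,"ty":-0.15,"tz":0,"wx":0,"wy":0,"wz":0},{"claw":1,"tx":1,"ty":-0.15,"tz":0,"wx":0,"wy":0,"wz":0},{"claw":1,"tx":1,"ty":-0.15,"tz":0,"wx":0,"wy":0,"wz":0},{"claw":1,"tx":1,"ty":-0.15,"tz":0,"wx":0,"wy":0,"wz":0},{"claw":1,"tx":1,"ty":-0.15,"tz":0,"wx":0,"wy":0,"wz":0},{"claw":1,"tx":1,"ty":-0.15,"tz":0,"wx":0,"wy":0,"wz":0},{"claw":1,"tx":1,"ty":-0.15,"tz":0,"wx":0,"wy":0,"wz":0},{"claw":1,"tx":0.6,"ty":-0.05,"tz":0,"wx":0,"wy":0,"wz":0},{"claw":1,"tx":0,"ty":0,"tz":0,"wx":0,"wy":0,"wz":0}]'
python3 -m inch '[{"claw":1,"tx":0,"ty":0,"tz":0.5,"wx":0,"wy":0,"wz":0},{"claw":1,"tx":0,"ty":0,"tz":0.9,"wx":0,"wy":0,"wz":0},{"claw":1,"tx":0,"ty":0,"tz":0.9,"wx":0,"wy":0,"wz":0},{"claw":1,"tx":0,"ty":0,"tz":0.8,"wx":0,"wy":0,"wz":0},{"claw":1,"tx":0,"ty":0,"tz":0,"wx":0,"wy":0,"wz":0},{"claw":1,"tx":0,"ty":0,"tz":0,"wx":0,"wy":0,"wz":0},{"claw":1,"tx":0,"ty":0,"tz":0,"wx":0,"wy":0,"wz":0}]'
python3 - <<'E'
from h import *
s=r.sense();print(s['tcp_pos'],togo([.462,-.0557,.066],-4.6))
E
```

```text
t: 42.5
tcp_pos: [0.4575, -0.0477, 0.2107]
eef_rot: [-2.3, -2.135, 0.002]
force: [0.2, 0.5, -2.2]
gripper_width: 0.45
grasp_force: 30.0
t: 43.08
tcp_pos: [0.4593, -0.0526, 0.12]
eef_rot: [-2.31, -2.13, 0.0]
force: [-0.1, 0.2, -2.9]
gripper_width: 0.454
grasp_force: 30.0
[ 0.45933411 -0.05261581  0.11997283] [[-0.1, 0.1, 1.8], 'tool y yaw', np.float64(-4.6), 'tilt', [0.0, 0.01, -0.0], 'wz', np.float64(-0.01)]
```

```bash

python3 -m inch '[{"claw":1,"tx":-0.1,"ty":0.09,"tz":0.5,"wx":0,"wy":0,"wz":0},{"claw":1,"tx":0,"ty":0,"tz":0.5,"wx":0,"wy":0,"wz":0},{"claw":1,"tx":0,"ty":0,"tz":0.5,"wx":0,"wy":0,"wz":0},{"claw":1,"tx":0,"ty":0,"tz":0.25,"wx":0,"wy":0,"wz":0},{"claw":1,"tx":0,"ty":0,"tz":0,"wx":0,"wy":0,"wz":0},{"claw":1,"tx":0,"ty":0,"tz":0,"wx":0,"wy":0,"wz":0}]'
python3 - <<'E'
from h import *
s=r.sense();print(s['tcp_pos'],togo([.462,-.0557,.051],-4.6))
im,c=look('w18','wrist'); Y=np.array([.082,.9966,0])
h=cv2.cvtColor(im,cv2.COLOR_BGR2HSV)
m=((h[...,1]<60)&(h[...,2]>135)).astype(np.uint8); m[:, :250]=0; m[:,395:]=0; m[:80]=0; m[250:]=0
for k in cv2.findContours(m,cv2.RETR_LIST,cv2.CHAIN_APPROX_NONE)[0]:
    a=cv2.contourArea(k)
    if a>12: x,y,w,hh=cv2.boundingRect(k); print(a,(x,y,w,hh),px2w(c,(x+w/2,y+hh/2),.05).round(4),'near edge Y',px2w(c,(x+w/2,y+hh),.05)@Y)
for v in range(150,190,4): print(v,px2w(c,(318,v),s['tcp_pos'][2]+.01)@Y, im[v,[290,318,340]].mean(1).round())
cv2.imwrite('pics/c18.png',cv2.resize(im[80:280,220:420],None,fx=3,fy=3))
E
```

```text
t: 43.58
tcp_pos: [0.4622, -0.0556, 0.0679]
eef_rot: [2.309, 2.13, 0.001]
force: [0.3, 0.7, -2.8]
gripper_width: 0.451
grasp_force: 30.0
[ 0.46223896 -0.0555796   0.06792244] [[-0.0, -0.01, 0.56], 'tool y yaw', np.float64(-4.6), 'tilt', [-0.0, -0.05, -0.0], 'wz', np.float64(-0.01)]
85.0 (270, 177, 12, 11) [ 0.4388 -0.0184  0.05  ] near edge Y 0.013993678012750517
59.0 (355, 176, 8, 11) [ 0.4922 -0.0221  0.05  ] near edge Y 0.01469450119197476
91.0 (310, 142, 12, 12) [0.4663 0.0012 0.05  ] near edge Y 0.03577362838970958
801.5 (250, 129, 20, 82) [ 0.4296 -0.0096  0.05  ] near edge Y -0.0014790803007418464
150 0.039839575610154956 [113. 198. 108.]
154 0.03774639793607316 [114.  48. 108.]
158 0.035639008666965906 [113. 109. 107.]
162 0.03351726257574247 [110.  98. 102.]
166 0.03138101244979761 [111. 109. 107.]
170 0.02923010905696338 [108. 106. 106.]
174 0.027064401110757676 [107. 106. 106.]
178 0.024883735234912926 [108. 106. 105.]
182 0.022687955927167033 [107. 106. 105.]
186 0.020476905522299145 [108. 107. 105.]
```

View pics/c18.png

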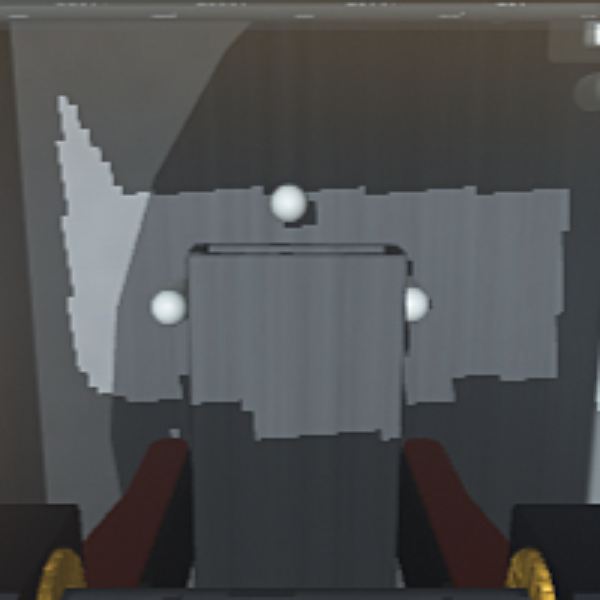

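The box section is between the pins, end gap right, about 1.5 mm too far in +x. Correcting and lowering.

```bash

python3 -m inch '[{"claw":1,"tx":-0.02,"ty":-0.05,"tz":0,"wx":0,"wy":0,"wz":0},{"claw":1,"tx":0,"ty":0,"tz":0.3,"wx":0,"wy":0,"wz":0},{"claw":1,"tx":0,"ty":0,"tz":0.27,"wx":0,"wy":0,"wz":0},{"claw":1,"tx":0,"ty":0,"tz":0.05,"wx":0,"wy":0,"wz":0},{"claw":1,"tx":0,"ty":0,"tz":0,"wx":0,"wy":0,"wz":0},{"claw":1,"tx":0,"ty":0,"tz":0,"wx":0,"wy":0,"wz":0}]'
python3 -m inch '[{"claw":-0.3,"tx":0,"ty":0,"tz":0,"wx":0,"wy":0,"wz":0},{"claw":-0.3,"tx":0,"ty":0,"tz":0,"wx":0,"wy":0,"wz":0},{"claw":-0.3,"tx":0,"ty":0,"tz":0,"wx":0,"wy":0,"wz":0},{"claw":-0.3,"tx":0,"ty":0,"tz":-0.5,"wx":0,"wy":0,"wz":0},{"claw":-0.3,"tx":0,"ty":0,"tz":-1,"wx":0,"wy":0,"wz":0},{"claw":-0.3,"tx":0,"ty":0,"tz":-1,"wx":0,"wy":0,"wz":0},{"claw":-0.3,"tx":0,"ty":0,"tz":-1,"wx":0,"wy":0,"wz":0},{"claw":-0.3,"tx":0,"ty":0,"tz":-1,"wx":0,"wy":0,"wz":0},{"claw":-0.3,"tx":0,"ty":0,"tz":-0.5,"wx":0,"wy":0,"wz":0},{"claw":-0.3,"tx":0,"ty":0,"tz":0,"wx":0,"wy":0,"wz":0},{"claw":-0.3,"tx":0,"ty":0,"tz":0,"wx":0,"wy":0,"wz":0}]'
python3 - <<'E'
from h import *
s=r.sense();print(s['tcp_pos'],s['joint_positions'].round(2))
im,c=look('w19','wrist')
h=cv2.cvtColor(im,cv2.COLOR_BGR2HSV)
m=((h[...,1]<60)&(h[...,2]>135)).astype(np.uint8); m[:, :270]=0; m[:,372:]=0; m[:120]=0; m[300:]=0
for k in cv2.findContours(m,cv2.RETR_LIST,cv2.CHAIN_APPROX_NONE)[0]:
    a=cv2.contourArea(k)
    if a>8: x,y,w,hh=cv2.boundingRect(k); print(a,(x,y,w,hh),px2w(c,(x+w/2,y+hh/2),.05).round(4))
ye=((h[...,0]>20)&(h[...,0]<35)&(h[...,1]>150)); print('flaps',rect(c,ye,.16,100),[cv2.boundingRect(k) for k in cv2.findContours(ye.astype(np.uint8),0,2)[0] if cv2.contourArea(k)>100]); print('knob',knob(im,c,.104,(380,140,540,300)))
t,ct=look('t19','top')
h=cv2.cvtColor(t,cv2.COLOR_BGR2HSV);ye=((h[...,0]>20)&(h[...,0]<35)&(h[...,1]>150)); ye[:,300:]=0;ye[:170]=0;ye[250:]=0; print('flaps top',rect(ct,ye,.16,20))
E
```

```text
t: 44.13
tcp_pos: [0.4609, -0.0561, 0.0493]
eef_rot: [2.309, 2.129, 0.001]
force: [-3.4, 0.2, 15.4]
gripper_width: 0.449
grasp_force: 30.0
t: 45.05
tcp_pos: [0.4605, -0.0561, 0.1988]
eef_rot: [2.308, 2.129, 0.002]
force: [0.6, 0.9, -0.4]
gripper_width: 0.648
grasp_force: 0.0
[ 0.46047073 -0.05607276  0.19878847] [ 0.17  0.17 -0.2   2.06  0.04  0.92 -0.14]
27.0 (290, 159, 8, 6) [ 0.4379 -0.0188  0.05  ]
28.5 (339, 158, 7, 7) [ 0.4909 -0.0225  0.05  ]
29.0 (314, 138, 8, 7) [0.4659 0.001  0.05  ]
958.0 (270, 120, 20, 122) [ 0.4203 -0.0384  0.05  ]
flaps [(578, -168, np.float32(175.3), 156, 13), (450, -142, np.float32(177.2), 119, 19), (551, -125, np.float32(84.2), 41, 10), (689, -40, np.float32(100.4), 11, 10), (465, 26, np.float32(175.7), 116, 6)] [(375, 334, 186, 14), (242, 316, 145, 21), (429, 274, 14, 47), (625, 170, 15, 16), (228, 103, 173, 10)]
knob [(558, -60, np.float32(175.3), 59, 18)]
flaps top [(451, -147, np.float32(175.2), 112, 6)]
```

All four pieces are in. Now the left flap: closed fingers to its outer side, then an arc inward and down.

```bash

python3 -m inch '[{"claw":1,"tx":0.5,"ty":0,"tz":-0.3,"wx":0,"wy":0,"wz":0},{"claw":1,"tx":1,"ty":0,"tz":0,"wx":0,"wy":0,"wz":0},{"claw":1,"tx":1,"ty":0,"tz":0,"wx":0,"wy":0,"wz":0},{"claw":1,"tx":1,"ty":0,"tz":0,"wx":0,"wy":0,"wz":0},{"claw":1,"tx":0.8,"ty":0,"tz":0,"wx":0,"wy":0,"wz":0},{"claw":1,"tx":0.3,"ty":0,"tz":0,"wx":0,"wy":0,"wz":0},{"claw":1,"tx":0,"ty":0,"tz":0.5,"wx":0,"wy":0,"wz":0},{"claw":1,"tx":0,"ty":0,"tz":0.7,"wx":0,"wy":0,"wz":0},{"claw":1,"tx":0,"ty":0,"tz":0.7,"wx":0,"wy":0,"wz":0},{"claw":1,"tx":0,"ty":0,"tz":0.6,"wx":0,"wy":0,"wz":0},{"claw":1,"tx":0,"ty":0,"tz":0,"wx":0,"wy":0,"wz":0},{"claw":1,"tx":0,"ty":0,"tz":0,"wx":0,"wy":0,"wz":0}]'
python3 - <<'E'
from h import *
L=np.array([.4612,-.0555]);a=np.radians(-4.7);X=np.array([np.cos(a),np.sin(a)]);Y=np.array([-X[1],X[0]])
print(togo([*(L+.131*Y),.131],-4.7))
E
```

```text
t: 46.15
tcp_pos: [0.47, 0.0806, 0.1312]
eef_rot: [-2.308, -2.128, 0.005]
force: [0.8, 0.6, 0.4]
gripper_width: 0.008
grasp_force: 0.0
[[-0.18, 0.08, 0.01], 'tool y yaw', np.float64(-4.6), 'tilt', [0.07, 0.21, -0.0], 'wz', np.float64(0.01)]
```

```bash

python3 -m inch '[{"claw":1,"tx":-0.4,"ty":0,"tz":0,"wx":0,"wy":0,"wz":0},{"claw":1,"tx":-0.4,"ty":0,"tz":0,"wx":0,"wy":0,"wz":0},{"claw":1,"tx":-0.3,"ty":0,"tz":0,"wx":0,"wy":0,"wz":0},{"claw":1,"tx":-0.4,"ty":0,"tz":0.02,"wx":0,"wy":0,"wz":0},{"claw":1,"tx":-0.35,"ty":0,"tz":0.05,"wx":0,"wy":0,"wz":0},{"claw":1,"tx":-0.31,"ty":0,"tz":0.14,"wx":0,"wy":0,"wz":0},{"claw":1,"tx":-0.31,"ty":0,"tz":0.19,"wx":0,"wy":0,"wz":0},{"claw":1,"tx":-0.22,"ty":0,"tz":0.25,"wx":0,"wy":0,"wz":0},{"claw":1,"tx":-0.21,"ty":0,"tz":0.28,"wx":0,"wy":0,"wz":0},{"claw":1,"tx":-0.14,"ty":0,"tz":0.24,"wx":0,"wy":0,"wz":0},{"claw":1,"tx":-0.13,"ty":0,"tz":0.24,"wx":0,"wy":0,"wz":0},{"claw":1,"tx":-0.04,"ty":0,"tz":0.25,"wx":0,"wy":0,"wz":0},{"claw":1,"tx":0,"ty":0,"tz":0.2,"wx":0,"wy":0,"wz":0},{"claw":1,"tx":0,"ty":0,"tz":0,"wx":0,"wy":0,"wz":0},{"claw":1,"tx":0,"ty":0,"tz":0,"wx":0,"wy":0,"wz":0}]'

```

```text
t: 47.4
tcp_pos: [0.463, -0.0141, 0.0762]
eef_rot: [-2.308, -2.13, 0.001]
force: [-0.4, -0.2, -0.1]
gripper_width: 0.005
grasp_force: 0.0
```

```bash

python3 -m inch '[{"claw":1,"tx":-0.4,"ty":0,"tz":0.06,"wx":0,"wy":0,"wz":0},{"claw":1,"tx":0,"ty":0,"tz":0.1,"wx":0,"wy":0,"wz":0},{"claw":1,"tx":0,"ty":0,"tz":0.06,"wx":0,"wy":0,"wz":0},{"claw":1,"tx":0,"ty":0,"tz":0,"wx":0,"wy":0,"wz":0},{"claw":1,"tx":0,"ty":0,"tz":0,"wx":0,"wy":0,"wz":0}]'

```

```text
t: 47.82
tcp_pos: [0.4629, -0.0276, 0.0728]
eef_rot: [2.309, 2.127, -0.002]
force: [-10.2, -5.6, 33.4]
gripper_width: 0.007
grasp_force: 17.0
```

```bash

python3 -m inch '[{"claw":1,"tx":0,"ty":0,"tz":-0.4,"wx":0,"wy":0,"wz":0},{"claw":1,"tx":0,"ty":0,"tz":-1,"wx":0,"wy":0,"wz":0},{"claw":1,"tx":0,"ty":0,"tz":-1,"wx":0,"wy":0,"wz":0},{"claw":1,"tx":0,"ty":0,"tz":-1,"wx":0,"wy":0,"wz":0},{"claw":1,"tx":0,"ty":0,"tz":-1,"wx":0,"wy":0,"wz":0},{"claw":1,"tx":-0.4,"ty":0,"tz":0,"wx":0,"wy":0,"wz":0},{"claw":1,"tx":-1,"ty":0,"tz":0,"wx":0,"wy":0,"wz":0},{"claw":1,"tx":-1,"ty":0,"tz":0,"wx":0,"wy":0,"wz":0},{"claw":1,"tx":-1,"ty":0,"tz":0,"wx":0,"wy":0,"wz":0},{"claw":1,"tx":-1,"ty":0,"tz":0,"wx":0,"wy":0,"wz":0},{"claw":1,"tx":-1,"ty":0,"tz":0,"wx":0,"wy":0,"wz":0},{"claw":1,"tx":-0.2,"ty":0,"tz":0,"wx":0,"wy":0,"wz":0},{"claw":1,"tx":0,"ty":0,"tz":0.5,"wx":0,"wy":0,"wz":0},{"claw":1,"tx":0,"ty":0,"tz":0.7,"wx":0,"wy":0,"wz":0},{"claw":1,"tx":0,"ty":0,"tz":0.7,"wx":0,"wy":0,"wz":0},{"claw":1,"tx":0,"ty":0,"tz":0.4,"wx":0,"wy":0,"wz":0},{"claw":1,"tx":0,"ty":0,"tz":0,"wx":0,"wy":0,"wz":0},{"claw":1,"tx":0,"ty":0,"tz":0,"wx":0,"wy":0,"wz":0}]'
python3 - <<'E'
from h import *
L=np.array([.4612,-.0555]);a=np.radians(-4.7);X=np.array([np.cos(a),np.sin(a)]);Y=np.array([-X[1],X[0]])
print(togo([*(L-.136*Y),.131],-4.7))
E
```

```text
t: 49.32
tcp_pos: [0.4489, -0.1931, 0.133]
eef_rot: [-2.308, -2.13, 0.001]
force: [0.2, -0.6, 0.4]
gripper_width: 0.006
grasp_force: 0.0
[[0.07, 0.03, 0.07], 'tool y yaw', np.float64(-4.6), 'tilt', [-0.03, 0.06, -0.0], 'wz', np.float64(0.03)]
```

```bash

python3 -m inch '[{"claw":1,"tx":0.4,"ty":0,"tz":0.07,"wx":0,"wy":0,"wz":0},{"claw":1,"tx":0.4,"ty":0,"tz":0,"wx":0,"wy":0,"wz":0},{"claw":1,"tx":0.37,"ty":0,"tz":0,"wx":0,"wy":0,"wz":0},{"claw":1,"tx":0.4,"ty":0,"tz":0.02,"wx":0,"wy":0,"wz":0},{"claw":1,"tx":0.35,"ty":0,"tz":0.05,"wx":0,"wy":0,"wz":0},{"claw":1,"tx":0.31,"ty":0,"tz":0.14,"wx":0,"wy":0,"wz":0},{"claw":1,"tx":0.31,"ty":0,"tz":0.19,"wx":0,"wy":0,"wz":0},{"claw":1,"tx":0.22,"ty":0,"tz":0.25,"wx":0,"wy":0,"wz":0},{"claw":1,"tx":0.21,"ty":0,"tz":0.28,"wx":0,"wy":0,"wz":0},{"claw":1,"tx":0.14,"ty":0,"tz":0.24,"wx":0,"wy":0,"wz":0},{"claw":1,"tx":0.13,"ty":0,"tz":0.24,"wx":0,"wy":0,"wz":0},{"claw":1,"tx":0.04,"ty":0,"tz":0.25,"wx":0,"wy":0,"wz":0},{"claw":1,"tx":0.2,"ty":0,"tz":0.1,"wx":0,"wy":0,"wz":0},{"claw":1,"tx":0.2,"ty":0,"tz":0.1,"wx":0,"wy":0,"wz":0},{"claw":1,"tx":0,"ty":0,"tz":0,"wx":0,"wy":0,"wz":0},{"claw":1,"tx":0,"ty":0,"tz":0,"wx":0,"wy":0,"wz":0}]'
python3 -m inch '[{"claw":1,"tx":0,"ty":0,"tz":0.1,"wx":0,"wy":0,"wz":0},{"claw":1,"tx":0,"ty":0,"tz":0.04,"wx":0,"wy":0,"wz":0},{"claw":1,"tx":0,"ty":0,"tz":0,"wx":0,"wy":0,"wz":0},{"claw":1,"tx":0,"ty":0,"tz":0,"wx":0,"wy":0,"wz":0}]'

```

```text
t: 50.65
tcp_pos: [0.4578, -0.0834, 0.0751]
eef_rot: [-2.308, -2.131, 0.0]
force: [1.1, -0.1, 1.3]
gripper_width: 0.003
grasp_force: 0.0
t: 50.98
tcp_pos: [0.4584, -0.0839, 0.073]
eef_rot: [2.309, 2.129, 0.001]
force: [-6.5, 1.9, 23.7]
gripper_width: 0.005
grasp_force: 11.7
```

```bash

python3 -m inch '[{"claw":1,"tx":0,"ty":0,"tz":-0.4,"wx":0,"wy":0,"wz":0},{"claw":1,"tx":0,"ty":0,"tz":-1,"wx":0,"wy":0,"wz":0},{"claw":1,"tx":0,"ty":0,"tz":-1,"wx":0,"wy":0,"wz":0},{"claw":1,"tx":0,"ty":0,"tz":-1,"wx":0,"wy":0,"wz":0},{"claw":1,"tx":-1,"ty":0,"tz":-1,"wx":0,"wy":0,"wz":0},{"claw":1,"tx":-1,"ty":0,"tz":-0.4,"wx":0,"wy":0,"wz":0},{"claw":1,"tx":-1,"ty":0,"tz":0,"wx":0,"wy":0,"wz":0},{"claw":1,"tx":-1,"ty":0,"tz":0,"wx":0,"wy":0,"wz":0},{"claw":1,"tx":0,"ty":0,"tz":0,"wx":0,"wy":0,"wz":0},{"claw":1,"tx":0,"ty":0,"tz":0,"wx":0,"wy":0,"wz":0}]'
python3 - <<'E'
from h import *
im,c=look('w20','wrist'); t,ct=look('t20','top')
for n,i,cc in(('w',im,c),('t',t,ct)):
    h=cv2.cvtColor(i,cv2.COLOR_BGR2HSV); ye=((h[...,0]>20)&(h[...,0]<35)&(h[...,1]>150))
    print(n,'yellow',[q for q in rect(cc,ye,.073,60) if 400<q[0]<520 and -200<q[1]<80])
    gr=(h[...,0]>50)&(h[...,0]<80)&(h[...,1]>120); print('palm',rect(cc,gr,.11,60))
    kn=[q for q in knob(i,cc,.104) if abs(q[0]-560)<25 and abs(q[1]+62)<25]; print('knob',kn)
print(r.sense()['tcp_pos'],togo([.660,-.179,.135]))
E
```

```text
t: 51.82
tcp_pos: [0.4476, -0.2048, 0.2146]
eef_rot: [2.313, 2.125, -0.0]
force: [0.2, 0.5, -0.2]
gripper_width: 0.009
grasp_force: 0.0
w yellow [(458, -59, np.float32(175.1), 118, 7), (460, -50, np.float32(175.6), 118, 7)]
palm [(659, -178, np.float32(136.0), 41, 39)]
knob [(558, -63, np.float32(178.4), 60, 18)]
t yellow [(459, -54, np.float32(175.7), 117, 16)]
palm [(660, -179, np.float32(90.8), 39, 34)]
knob [(561, -63, np.float32(175.9), 53, 16)]
[ 0.44821388 -0.20216707  0.21435397] [[1.33, 6.98, 2.64], 'tool y yaw', np.float64(-4.6), 'tilt', [-0.03, 0.01, -0.0]]
```

Both strips meet in the middle (flaps closed) and the knob is home (175.9° against the machine's 175.3°). I turn the tool so that the body keeps clear of the toolbox, then go to the plunger.

```bash

python3 -m inch '[{"claw":1,"tx":0,"ty":0,"tz":0,"wx":0,"wy":0,"wz":-1},{"claw":1,"tx":0,"ty":0,"tz":0,"wx":0,"wy":0,"wz":-1},{"claw":1,"tx":0,"ty":0,"tz":0,"wx":0,"wy":0,"wz":-1},{"claw":1,"tx":0,"ty":0,"tz":0,"wx":0,"wy":0,"wz":-1},{"claw":1,"tx":0,"ty":0,"tz":0,"wx":0,"wy":0,"wz":-1},{"claw":1,"tx":0,"ty":0,"tz":0,"wx":0,"wy":0,"wz":-1},{"claw":1,"tx":0,"ty":0,"tz":0,"wx":0,"wy":0,"wz":-1},{"claw":1,"tx":0,"ty":0,"tz":0,"wx":0,"wy":0,"wz":-1},{"claw":1,"tx":0,"ty":0,"tz":0,"wx":0,"wy":0,"wz":-1},{"claw":1,"tx":0,"ty":0,"tz":0,"wx":0,"wy":0,"wz":-1},{"claw":1,"tx":0,"ty":0,"tz":0,"wx":0,"wy":0,"wz":-1},{"claw":1,"tx":0,"ty":0,"tz":0,"wx":0,"wy":0,"wz":-1},{"claw":1,"tx":0,"ty":0,"tz":0,"wx":0,"wy":0,"wz":-1},{"claw":1,"tx":0,"ty":0,"tz":0,"wx":0,"wy":0,"wz":-1},{"claw":1,"tx":0,"ty":0,"tz":0,"wx":0,"wy":0,"wz":-1},{"claw":1,"tx":0,"ty":0,"tz":0,"wx":0,"wy":0,"wz":-1},{"claw":1,"tx":0,"ty":0,"tz":0,"wx":0,"wy":0,"wz":-1},{"claw":1,"tx":0,"ty":0,"tz":0,"wx":0,"wy":0,"wz":-1},{"claw":1,"tx":0,"ty":0,"tz":0,"wx":0,"wy":0,"wz":-1},{"claw":1,"tx":0,"ty":0,"tz":0,"wx":0,"wy":0,"wz":-0.6}]'
python3 -m inch '[{"claw":1,"tx":-0.5,"ty":0.1,"tz":0,"wx":0,"wy":0,"wz":0},{"claw":1,"tx":-1,"ty":0.2,"tz":0,"wx":0,"wy":0,"wz":0},{"claw":1,"tx":-1,"ty":0.2,"tz":0,"wx":0,"wy":0,"wz":0},{"claw":1,"tx":-1,"ty":0.2,"tz":0,"wx":0,"wy":0,"wz":0},{"claw":1,"tx":-1,"ty":0.2,"tz":0,"wx":0,"wy":0,"wz":0},{"claw":1,"tx":-1,"ty":0.2,"tz":0,"wx":0,"wy":0,"wz":0},{"claw":1,"tx":-1,"ty":0.2,"tz":0,"wx":0,"wy":0,"wz":0},{"claw":1,"tx":-0.48,"ty":0.2,"tz":0.5,"wx":0,"wy":0,"wz":0},{"claw":1,"tx":0,"ty":0,"tz":0.8,"wx":0,"wy":0,"wz":0},{"claw":1,"tx":0,"ty":0,"tz":0.8,"wx":0,"wy":0,"wz":0},{"claw":1,"tx":0,"ty":0,"tz":0,"wx":0,"wy":0,"wz":0},{"claw":1,"tx":0,"ty":0,"tz":0,"wx":0,"wy":0,"wz":0}]'
python3 - <<'E'
from h import *
print(togo([.660,-.179,.102]))
E
```

```text
t: 53.58
tcp_pos: [0.4485, -0.2012, 0.2144]
eef_rot: [-0.12, -3.139, -0.001]
force: [0.2, 0.7, 0.9]
gripper_width: 0.008
grasp_force: 0.0
t: 54.58
tcp_pos: [0.6598, -0.1738, 0.1503]
eef_rot: [-0.128, -3.136, -0.002]
force: [-0.7, 0.2, 0.8]
gripper_width: -0.002
grasp_force: 0.0
[[-0.03, -0.18, 1.61], 'tool y yaw', np.float64(85.3), 'tilt', [-0.19, -0.06, -0.0]]
```

```bash

python3 -m inch '[{"claw":1,"tx":0,"ty":-0.18,"tz":0.5,"wx":0,"wy":0,"wz":0},{"claw":1,"tx":0,"ty":0,"tz":0.5,"wx":0,"wy":0,"wz":0},{"claw":1,"tx":0,"ty":0,"tz":0.3,"wx":0,"wy":0,"wz":0},{"claw":1,"tx":0,"ty":0,"tz":0.2,"wx":0,"wy":0,"wz":0},{"claw":1,"tx":0,"ty":0,"tz":0.12,"wx":0,"wy":0,"wz":0},{"claw":1,"tx":0,"ty":0,"tz":0,"wx":0,"wy":0,"wz":0},{"claw":1,"tx":0,"ty":0,"tz":0,"wx":0,"wy":0,"wz":0},{"claw":1,"tx":0,"ty":0,"tz":0,"wx":0,"wy":0,"wz":0}]'

```

```text
t: 55.25
tcp_pos: [0.6609, -0.1809, 0.1056]
eef_rot: [0.131, 3.137, -0.001]
force: [-4.3, 0.2, 8.9]
gripper_width: 0.006
grasp_force: 4.3
```

```bash

python3 -m inch '[{"claw":1,"tx":0,"ty":0,"tz":0.1,"wx":0,"wy":0,"wz":0},{"claw":1,"tx":0,"ty":0,"tz":0.08,"wx":0,"wy":0,"wz":0},{"claw":1,"tx":0,"ty":0,"tz":0,"wx":0,"wy":0,"wz":0},{"claw":1,"tx":0,"ty":0,"tz":0,"wx":0,"wy":0,"wz":0},{"claw":1,"tx":0,"ty":0,"tz":0,"wx":0,"wy":0,"wz":0}]'
python3 -m inch '[{"claw":1,"tx":0,"ty":0,"tz":-0.4,"wx":0,"wy":0,"wz":0},{"claw":1,"tx":0,"ty":0,"tz":-0.8,"wx":0,"wy":0,"wz":0},{"claw":1,"tx":0,"ty":0,"tz":-1,"wx":0,"wy":0,"wz":0},{"claw":1,"tx":0,"ty":0,"tz":-1,"wx":0,"wy":0,"wz":0},{"claw":1,"tx":0,"ty":0,"tz":-1,"wx":0,"wy":0,"wz":0},{"claw":1,"tx":0.5,"ty":-1,"tz":0,"wx":0,"wy":0,"wz":0},{"claw":1,"tx":1,"ty":-1,"tz":0,"wx":0,"wy":0,"wz":0},{"claw":1,"tx":1,"ty":-1,"tz":0,"wx":0,"wy":0,"wz":0},{"claw":1,"tx":1,"ty":-1,"tz":0,"wx":0,"wy":0,"wz":0},{"claw":1,"tx":0.5,"ty":-1,"tz":0,"wx":0,"wy":0,"wz":0},{"claw":1,"tx":0.5,"ty":-1,"tz":0,"wx":0,"wy":0,"wz":0},{"claw":1,"tx":0,"ty":0,"tz":0,"wx":0,"wy":0,"wz":0},{"claw":1,"tx":0,"ty":0,"tz":0,"wx":0,"wy":0,"wz":0}]'
python3 - <<'E'
from h import *
t,c=look('t21','top'); h=cv2.cvtColor(t,cv2.COLOR_BGR2HSV)
ye=((h[...,0]>20)&(h[...,0]<35)&(h[...,1]>150)); print('yellow',[q for q in rect(c,ye,.073,20) if q[0]<520 and q[1]>-250])
print('knob',knob(t,c,.104,(205,160,260,195)))
# nested pieces seen through the roof: light blobs, expected centre offset 100 mm from axis
for n,(dx,dy) in dict(flat=(.1,0),box=(-.1,0),round=(0,.1),square=(0,-.1)).items():
    a=np.radians(-4.7);p=np.array([.5608,-.0637])+dx*np.array([np.cos(a),np.sin(a)])+dy*np.array([-np.sin(a),np.cos(a)])
    print(n,w2px(c,[*p,.061]).round())
g=cv2.cvtColor(t,cv2.COLOR_BGR2GRAY); m=((g>135)&(h[...,1]<60)); m[:,:185]=0;m[:,285:]=0;m[:125]=0;m[240:]=0
print(rect(c,m,.061,60))
E
```

```text
t: 55.67
tcp_pos: [0.6612, -0.1809, 0.1036]
eef_rot: [0.131, 3.136, -0.002]
force: [-11.5, 1.0, 28.6]
gripper_width: 0.004
grasp_force: 14.1
t: 56.75
tcp_pos: [0.5113, -0.3497, 0.2247]
eef_rot: [0.138, 3.137, -0.002]
force: [0.1, -0.8, -0.6]
gripper_width: 0.003
grasp_force: 0.0
yellow [(342, -212, np.float32(158.9), 49, 20), (459, -54, np.float32(175.7), 117, 16)]
knob [(561, -63, np.float32(175.9), 53, 16)]
flat [237. 140.]
box [229. 214.]
round [196. 173.]
square [270. 180.]
[(459, -48, np.float32(85.4), 209, 142)]
```

```bash
python3 - <<'E'
from h import *
t=cv2.imread('pics/t21.png'); c=cam('top'); g=cv2.cvtColor(t,cv2.COLOR_BGR2GRAY)
for n,(u,v),z in(('left/square',(196,173),.061),('right/round',(270,180),.061),('box',(229,214),.061)):
    w=g[v-32:v+33,u-22:u+23] if n!='box' else g[v-22:v+23,u-32:u+33]; th,b=cv2.threshold(w,0,1,cv2.THRESH_OTSU)
    for bb in(b,1-b):
        m=np.zeros_like(g); 
        if n!='box': m[v-32:v+33,u-22:u+23]=bb
        else: m[v-22:v+23,u-32:u+33]=bb
        print(n,th,rect(c,m,z,60), px2w(c,(u,v),z)[:2].round(3))
E
```

```text
left/square 137.0 [(504, 34, np.float32(175.6), 41, 20), (616, 89, np.float32(1.3), 78, 13)] [0.57  0.036]
left/square 137.0 [(570, 36, np.float32(1.1), 173, 117)] [0.57  0.036]
right/round 139.0 [(488, -144, np.float32(173.8), 44, 21)] [ 0.553 -0.162]
right/round 139.0 [(554, -162, np.float32(0.8), 172, 118)] [ 0.553 -0.162]
box 137.0 [(456, -133, np.float32(0.9), 107, 13)] [ 0.461 -0.054]
box 137.0 [(460, -54, np.float32(87.2), 164, 120)] [ 0.461 -0.054]
```

```bash
python3 - <<'E'
from h import *
t=cv2.imread('pics/t21.png'); c=cam('top'); g=cv2.cvtColor(t,cv2.COLOR_BGR2GRAY)
for n,(u,v),hw,hh in(('square',(196,173),14,24),('round',(270,180),12,28),('box',(229,214),25,14)):
    w=g[v-hh:v+hh,u-hw:u+hw]; print(n); print('cols',w[hh-6:hh+6].mean(0).round().astype(int).tolist()); print('rows',w[:,hw-3:hw+3].mean(1).round().astype(int).tolist())
E
```

```text
square
cols [104, 98, 96, 96, 96, 97, 96, 96, 95, 103, 124, 130, 130, 130, 130, 131, 131, 132, 128, 109, 102, 98, 96, 96, 96, 96, 96, 96]
rows [95, 96, 96, 95, 96, 98, 98, 103, 119, 130, 128, 129, 129, 128, 128, 129, 129, 130, 130, 130, 130, 130, 130, 130, 130, 131, 131, 130, 130, 130, 131, 130, 131, 130, 130, 131, 128, 138, 145, 136, 132, 145, 163, 159, 163, 165, 162, 158]
round
cols [97, 96, 96, 96, 97, 96, 96, 96, 96, 118, 128, 131, 135, 133, 128, 123, 106, 97, 96, 96, 97, 96, 97, 96]
rows [96, 100, 103, 100, 95, 105, 119, 118, 118, 118, 121, 124, 126, 129, 129, 125, 123, 122, 122, 124, 125, 126, 126, 126, 126, 130, 132, 129, 129, 129, 129, 130, 130, 130, 129, 129, 129, 131, 130, 129, 128, 128, 121, 119, 128, 128, 129, 127, 128, 127, 126, 118, 104, 110, 115, 108]
box
cols [97, 97, 97, 96, 101, 103, 100, 97, 97, 97, 97, 97, 97, 97, 97, 97, 97, 97, 97, 97, 94, 108, 172, 179, 106, 136, 180, 150, 107, 95, 97, 97, 97, 97, 97, 97, 97, 97, 97, 97, 97, 97, 97, 98, 96, 95, 97, 102, 104, 101]
rows [139, 142, 142, 146, 150, 154, 158, 155, 152, 154, 156, 158, 154, 156, 156, 154, 156, 155, 151, 146, 148, 151, 146, 146, 145, 143, 142, 142]
```

```bash
python3 -c "
from cell import r
print(r.finish_job())"
```

```text
the job is handed in; nothing more can be done
None
```

The job is handed in, with no verdict shown: all four pieces are in their nests, the carousel is home, both flaps are closed, and the plunger was pressed to its stop and let go (its spring-back was not measured).

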